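# Brush out the light gauge and hold the glass cell in its beam

## Robot

A 6-joint arm with a two-finger parallel gripper is mounted at the origin on the work surface; the furniture and walls round the work are solid. World frame = base frame: x ahead of the robot, y to its left, z up, the work surface at z = 0. Lengths are in m, angles in rad, forces in N, time in s.
With the tool pointing down it reaches from about 0.2 to 0.875 m from the base axis. Payload 3.4 kg.
Tool frame: the origin (TCP) lies at the centre of the arm's flange, where the gripper is bolted on; the fingertips stand 199 mm ahead of it and the grasp point (between the pads) lies 180 mm ahead of it; y points along the fingers, z is the direction in which the jaws open and shut, and the axes are right-handed (so a half turn about y gives the same grasp; the last joint's range is limited). The gripper opens to 94 mm and grips with 3 to 60 N. Pads are 16 mm wide; open, the fingers measure 119 mm over their backs; the gripper's body (75 mm by 177 mm) begins 78 mm behind the grasp point.
Start: joints at [-1.356, 0.276, 1.505, -0, 1.361, -0.121], TCP at [0.189, -0.543, 0.405] pointing down, gripper open.
Joint ranges: [-2.89, 2.89], [-0.75, 2.08], [0.22, 2.7], [-1.18, 4.32], [0.11, 2.71], [-2.7, 2.7]. Speed limits (rad/s): [2.57, 2.57, 3.14, 3.14, 3.14, 3.14].

## Interface

Orientations are given as a rotation vector (axis times angle).
In Python, from rig import sense, grab_frame, calibration, finish_job gives the robot as it stands. The module is installed in compiled form; this text tells all that it offers.
- The arm moves only by the tool servo_tool, never from a script. Its argument "steps" is one flat list of numbers, 7 for each row, row after row: the shift along the tool's x, y, z in m, then the turn, a rotation vector about the tool's x, y, z in degrees, then the closure in counts, from 0 (fully open) to 255 (shut). In form: [dx, dy, dz, wx, wy, wz, fingers, dx, dy, dz, wx, wy, wz, fingers, ...]. A call has 1 to 10 rows; each row shifts and turns the commanded pose from where the row before left it, along the tool's axes as they then stand; what a row does not reach is not made up. A row lasts 1/12 s, in which the tool goes at most 41.7 mm and 7.16 degrees, less where a joint would pass 70% of its speed; a pose out of reach is approached as far as the arm can. A call with a gripper value outside its range is refused whole. The fingers move at their own pace and stop on an object; "grip_force" is the grip in N (left out, the last holds). Time passes only in rows, so rows that do not move let the fingers close. It gives the time, the measured TCP pose, the force and the opening at its end, in the units of the state.
- sense(): the state, without advancing time (a new reading comes with each control period).
- grab_frame(name): name is "scene" or "top" or "wrist"; returns (picture, depth): 420x560x3 uint8, red, green, blue; 420x560 float32, m along the optical axis (not along the pixel's ray), 0 where there is no reading.
- calibration(name): a dict with "fx", "fy", "cx", "cy" (pixels), "origin" and "attitude" of the camera in the world. Camera axes: x right, y down, z forward; pixel columns grow to the right and rows downward; lengths in m; the calibration is good to about 2 mm. A picture is of the moment at which its call begins: read the wrist's pose just before it. calibration takes no time and is no camera call; for the wrist camera it gives the pose at the moment of the call.
- finish_job(): hands the job in, once; it reports no verdict.
The state is a dict: "time": time; "joint_pos": joint angles; "dq": joint speeds; "joint_torque": joint torques, N m; "position": TCP position; "tool_rot": TCP orientation; "wrist_force": force on the tool from outside, world axes, zero at the start; "torque": the same for the moment, N m; "opening": finger opening in m.
Only numpy, scipy, OpenCV 4.12 (cv2) and the standard library are available. Lean on these libraries where they do the work, as an engineer would, in place of code of your own. Each camera call takes 0.05 s, during which the arm holds its last target.

## Task

Take the upright round brush from its stand, run it up and down twice inside the square well of the light gauge, from close to the bottom to near the rim, and put it back upright in its stand. Then take the glass cell by its two frosted faces only, lower it into the well and keep holding it there in the light path: upright, centred, clear faces square to the beam, touching neither the floor nor the walls of the well. The job finishes while the gripper still holds the cell; leave the bearing and the small carton where they are.

Things in the scene. Friction and masses are not known exactly. Their poses are not given: they have to be found in the camera images.
- reader: Light gauge, fixed: base plate 90 x 210 x 12 mm with a square aluminium well, open on top, 60 x 60 mm inside, walls 6 mm, rim 72 mm above the bench. A finned lamp barrel (radius 20) stands on the well's +y side, a grey receiver box (top at 70 mm) on its -y side; the beam runs between them along y. Origin at the underside's centre, on the well's axis; z up.
- well_floor (a point): Centre of the well's inner floor, 12 mm above the bench and 60 mm below the rim. Axes as the gauge's.
- light_path (a point): Middle of the light beam on the well's axis, 48 mm above the bench (36 mm above the well's floor, 24 mm below the rim). The beam is 16 mm wide and runs along this point's y axis.
- cell_stand: Fixed dark steel block 80 x 76 x 30 mm with one rectangular pocket in the middle, 34 mm (its x) by 28 mm (its y), 22 mm deep, in which the cell stands. Origin at the centre of the underside; z up.
- cell: Loose glass cell, 30 (x) by 24 (y) by 110 mm tall, 120 g, upright in its stand's pocket with 2 mm play a side. Frosted (white, matt) faces look to +x and -x, 30 mm apart: grip only these, high up, so the fingers stay above the well's rim. Clear faces look to +y and -y. Top 6 mm: white stopper 26 x 20 mm. Origin at the underside's centre, z up. Either way round will do.
- cell_windows: The two clear panes of the cell (glassy, they look darker than the frosted faces), rigid with it, on its +y and -y faces, from 4 to 102 mm above the underside, 24 mm wide. Same origin and axes as the cell.
- cell_window (a point): The point on the cell's axis, 24 mm above its underside, that belongs in the middle of the light beam (the underside is then 12 mm above the well's floor and the top 62 mm above the rim).
- brush_stand: Fixed round steel cup on a flat foot (72 mm across), open at the top: inside diameter 40 mm, rim 54 mm above the bench. Origin at the centre of the underside.
- stand_floor (a point): Centre of the cup's inner floor, 8 mm above the bench, 46 mm below its rim.
- round_brush: Loose long round brush, 190 mm, 70 g, standing bristles down in its cup. Bristle head 0 to 50 mm, 30 mm across (stiff, rigid, flat-ended); steel shank 50 to 100 mm, 8 mm across (ferrule 15 mm across from 90); wooden handle 100 to 190 mm, 18 mm across. Origin at the centre of the bristle end; z towards the handle.
- brush_tip (a point): Centre of the bristle end of the brush (its lower end).
- bearing: Bystander behind the gauge: sealed ball bearing, 88 mm across, 22 mm tall, loose. Origin at the centre of the underside.
- kit_box: Bystander behind the gauge: small white carton 86 x 105 x 26 mm, loose. Origin at the centre of the underside.
Mind the look-alikes: they are no part of the job. What is meant by the round_brush is not black or purple, and is the larger of those in its own colour.

How it is judged:
By the outcome, as a careful person would: the job done as asked, in the order asked, and still so for the second after the job is handed in, while the arm keeps its last pose, push and grip.
It also fails if it takes over 67 s, if anything falls off the work surface, if the arm or the gripper's body presses on something with over 40 N, if the wrist force passes 120 N, or if a joint passes its speed limit or range.

## Working session

There is one attempt and no reset: what is moved stays moved. The work goes in short steps, Python scripts to look and compute and a tool call to move; the robot and the scene stay as the last step left them, time stands still between calls to the robot, and variables do not carry over. Pictures are saved under pics/ and viewed, and the job is handed in when it is done.

Besides the shell and the picture viewer there is one more tool, called after "Emit:" by a JSON object that holds its "fn" and its "kwargs", one argument or row to a line. servo_tool: Moves the arm, as the interface text tells. Its arguments: {"type":"object","properties":{"steps":{"type":"array","items":{"type":"number"}},"grip_force":{"type":"number"}},"required":["steps"]}

```bash
mkdir -p pics; python3 - <<'E'
from rig import *
import cv2,numpy as np
s=sense();print({k:np.round(v,4) for k,v in s.items()})
for n in("scene","top","wrist"):
    p,d=grab_frame(n);cv2.imwrite(f"pics/{n}0.png",p[:,:,::-1]);np.savez(f"{n}0.npz",p=p,d=d,c=calibration(n))
    c=calibration(n);print(n,{k:np.round(v,4).tolist() for k,v in c.items()},(d>0).mean())
E
```

```text
{'time': np.float64(0.0), 'joint_pos': array([-1.356 ,  0.2766,  1.5061, -0.    ,  1.3607, -0.121 ]), 'dq': array([ 0.0005,  0.0001, -0.001 ,  0.0008, -0.0006,  0.    ]), 'joint_torque': array([-6.00000e-04, -4.04587e+01, -2.37232e+01,  6.97000e-02,
        3.44000e-02, -2.00000e-04]), 'position': array([ 0.1894, -0.5427,  0.4038]), 'tool_rot': array([-0.3458,  2.0412, -2.0375]), 'wrist_force': array([-0.3128, -0.6676,  0.2056]), 'torque': array([ 0.0059, -0.0357,  0.0411]), 'opening': np.float64(0.094)}
scene {'fx': 380.3532, 'fy': 380.3532, 'cx': 280.125, 'cy': 209.2629, 'origin': [0.144, 0.5844, 0.5574], 'attitude': [-0.7713, 2.4087, -1.3169]} 0.995829081632653
top {'fx': 400.1831, 'fy': 400.1831, 'cx': 284.2256, 'cy': 214.6085, 'origin': [0.4521, -0.0285, 0.9584], 'attitude': [-2.111, 2.1571, -0.1467]} 0.9960884353741497
wrist {'fx': 297.1265, 'fy': 297.1265, 'cx': 281.2569, 'cy': 210.1149, 'origin': [0.2666, -0.517, 0.3843], 'attitude': [2.3699, -1.6843, -0.2346]} 0.9962287414965987
```

View pics/top0.png

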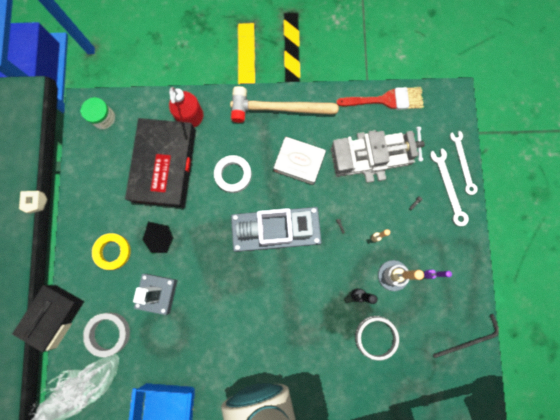

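View pics/scene0.png

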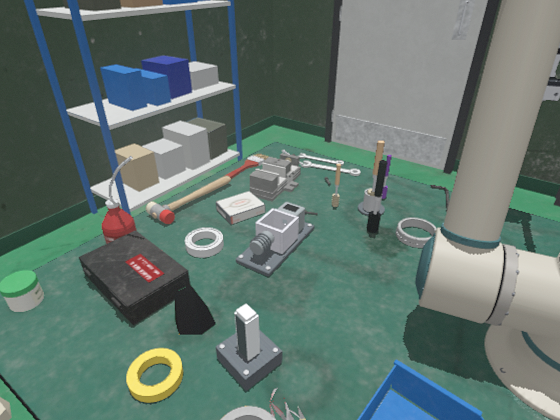

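View pics/wrist0.png

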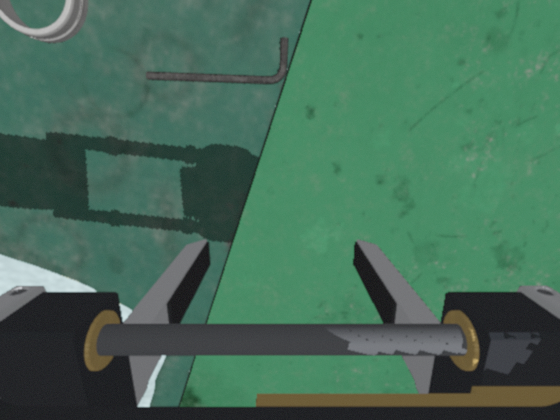

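The top view shows the gauge at about (277,228), the cell stand at (153,294) and the brush cup at (395,275). The brush candidates are:
- wooden in the cup, handle top (417,275)
- purple (435,273)
- black (362,297)
- small wooden (380,237)

The large wooden one fits the description: it is not black or purple, it is the larger of its colour, and it stands in the cup. I'll confirm with crops.

```bash
python3 - <<'E'
import cv2,numpy as np
a=cv2.imread("pics/top0.png")[215:325,320:480];b=cv2.imread("pics/scene0.png")[130:250,310:440]
a=cv2.resize(a,(400,275),interpolation=cv2.INTER_CUBIC);b=cv2.resize(b,(400,369),interpolation=cv2.INTER_CUBIC)
o=np.zeros((369,800,3),np.uint8);o[:275,:400]=a;o[:,400:]=b;cv2.imwrite("pics/crop1.png",o)
a=cv2.imread("pics/top0.png")
x=cv2.resize(a[255:330,120:190],(420,450),interpolation=cv2.INTER_CUBIC);y=cv2.resize(a[200:256,225:330],(380,203),interpolation=cv2.INTER_CUBIC)
o=np.zeros((450,800,3),np.uint8);o[:,:420]=x;o[:203,420:]=y;cv2.imwrite("pics/crop2.png",o)
E
```

```text
(no output)
```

View pics/crop1.png

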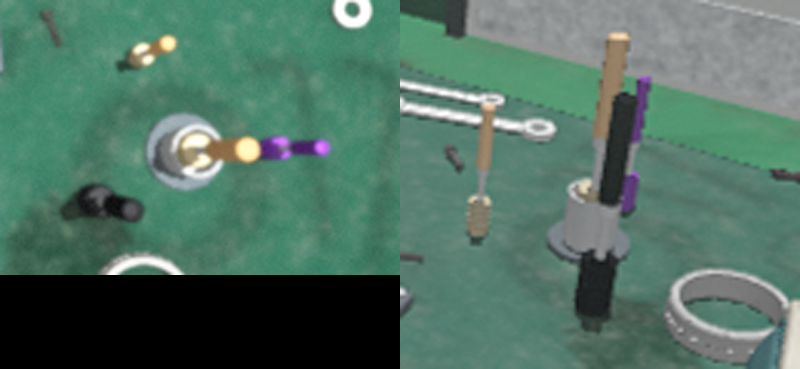

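View pics/crop2.png

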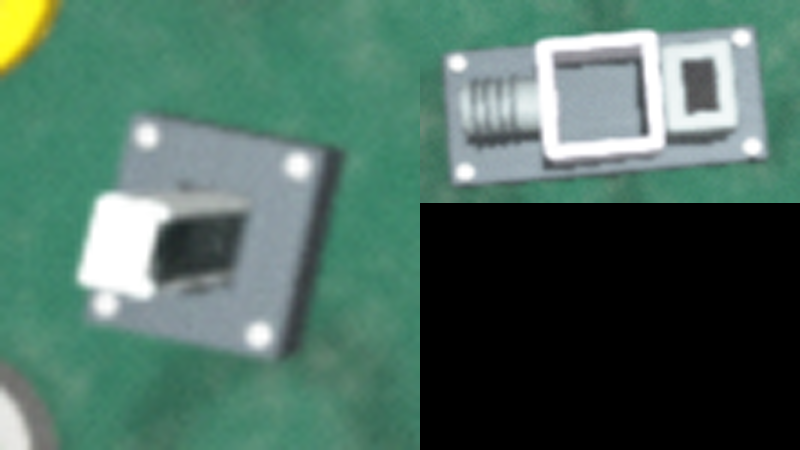

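The crop confirms it. The light-wood brush in the steel cup (top at crop (247,150), image (417,275)) is the target. The small wooden one (380,237) is smaller, and the black and purple ones stand beside the cup. The dark clear pane of the cell faces image right (-y), so its frosted faces are roughly ±x. Next I'll measure.

```bash
cat > h.py <<'E'
import numpy as np,cv2
from scipy.spatial.transform import Rotation as R
def load(n):
    z=np.load(n+".npz",allow_pickle=True);return z['p'],z['d'],z['c'].item()
def ray(c,uv,z):
    uv=np.atleast_2d(uv).astype(float);d=np.c_[(uv[:,0]-c['cx'])/c['fx'],(uv[:,1]-c['cy'])/c['fy'],np.ones(len(uv))]
    w=R.from_rotvec(c['attitude']).apply(d);o=np.array(c['origin']);t=(z-o[2])/w[:,2];return o+w*t[:,None]
def cloud(d,c):
    v,u=np.indices(d.shape);X=np.stack([(u-c['cx'])/c['fx']*d,(v-c['cy'])/c['fy']*d,d],-1)
    return R.from_rotvec(c['attitude']).apply(X.reshape(-1,3)).reshape(X.shape)+np.array(c['origin'])
def proj(c,P):
    q=R.from_rotvec(c['attitude']).inv().apply(np.atleast_2d(P)-np.array(c['origin']))
    return np.c_[q[:,0]/q[:,2]*c['fx']+c['cx'],q[:,1]/q[:,2]*c['fy']+c['cy']]
E
python3 - <<'E'
from h import *
p,d,c=load("top0");W=cloud(d,c);Z=W[...,2]
np.set_printoptions(precision=4,suppress=True)
print("bench z",np.median(Z[340:380,240:250]), np.median(Z[260:280,200:230]))
def rect(m,z,name):
    n,l,st,ce=cv2.connectedComponentsWithStats(m.astype(np.uint8));i=1+st[1:,4].argmax();m=(l==i).astype(np.uint8)
    k,_=cv2.findContours(m,cv2.RETR_CCOMP,cv2.CHAIN_APPROX_NONE)
    for q in k:
        if len(q)<20: continue
        P=ray(c,q[:,0],z);r=cv2.minAreaRect((P[:,:2]*1000).astype(np.float32));print(name,len(q),np.round(r[0],1),np.round(r[1],1),round(r[2],2))
box=lambda u0,u1,v0,v1:np.array([[ (u0<=u<u1) and (v0<=v<v1) for u in range(560)] for v in range(420)])
g=p.min(2)
rect(box(250,300,205,252)&(g>200),.072,"rim col")
rect(box(250,300,205,252)&(Z>.062),.072,"rim z")
rect(box(225,325,200,255)&(Z>.006)&(Z<.02),.012,"plate z")
rect(box(120,190,260,325)&(Z>.018)&(Z<.045),.030,"stand z")
rect(box(120,190,260,325)&(g>215),.11,"stopper col?")
rect(box(120,190,260,325)&(Z>.1),.132,"cell top z")
rect(box(370,412,255,295)&(Z>.045)&(Z<.07),.054,"cup")
rect(box(370,412,255,295)&(Z>.003)&(Z<.02),.004,"foot")
for n,(u,v) in dict(wood=(417,275),purp=(448,273),black=(372,299),small=(387,233)).items():
    w=box(u-6,u+6,v-6,v+6);zz=Z[w];print(n,"topz",np.percentile(zz,[80,95,99]))
E
```

```text
bench z -0.000735908213451153 -0.0006811325429748605
rim col 153 [565.1   3.6] [ 73.8 108.2] 3.5
rim col 100 [565.4   6.5] [61.  60.4] 3.73
rim z 200 [565.2   5.9] [ 72.4 113. ] 3.94
rim z 20 [570.  -30.3] [ 4.5 22.5] 88.67
rim z 105 [564.9   6.1] [63.  63.6] 3.89
plate z 409 [565.2   6.4] [ 89.9 208.9] 3.75
stand z 169 [419.4 285.6] [79.6 80.7] 77.82
stopper col? 54 [416.2 290.1] [24.1 39. ] 78.44
cell top z 51 [420.3 277.4] [27.8 29.9] 78.01
cup 41 [ 451.3 -264.7] [28.9 26. ] 2.65
foot 124 [ 449.9 -265.5] [70.9 64.3] 9.62
wood topz [0.1965 0.1981 0.1997]
purp topz [0.1272 0.1305 0.1319]
black topz [0.1885 0.19   0.1919]
small topz [0.1136 0.1253 0.6007]
```

```bash
python3 - <<'E'
from h import *
np.set_printoptions(precision=4,suppress=True)
p,d,c=load("top0");W=cloud(d,c)
P,D,C=load("scene0");W2=cloud(D,C)
def near(Wc,img,z0,z1,x0,x1,y0,y1,n):
    m=(Wc[...,0]>x0)&(Wc[...,0]<x1)&(Wc[...,1]>y0)&(Wc[...,1]<y1)&(Wc[...,2]>z0)&(Wc[...,2]<z1)
    h=cv2.cvtColor(img,cv2.COLOR_RGB2HSV)
    X=Wc[m];H=h[m];
    for nm,s in dict(wood=(H[:,0]<25)&(H[:,1]>70)&(H[:,2]>90),purp=(H[:,0]>125)&(H[:,0]<160)&(H[:,1]>80),black=H[:,2]<70).items():
        if s.sum()>3: print(n,(z0,z1),nm,s.sum(),X[s].mean(0),X[s].min(0),X[s].max(0))
for z0,z1 in((.19,.21),(.16,.19),(.125,.16),(.1,.125),(.07,.1),(.02,.07)):
    for Wc,img,n in((W,p,"top"),(W2,P,"scene")): near(Wc,img,z0,z1,.36,.56,-.38,-.17,n)
h=cv2.cvtColor(p,cv2.COLOR_RGB2HSV)
# wood top disc: brightest
sub=(W[...,2]>.192)&(W[...,0]>.40)&(W[...,0]<.5)&(W[...,1]<-.2)&(W[...,1]>-.32)
v,u=np.nonzero(sub);print("top disc px",u.mean(),v.mean(),len(u),ray(c,[[u.mean(),v.mean()]],.198))
from scipy.spatial.transform import Rotation as R
from rig import *
s=sense();print(R.from_rotvec(s['tool_rot']).as_matrix());print(R.from_rotvec(s['tool_rot']).inv().apply(np.array(calibration("wrist")['origin'])-s['position']))
E
```

```text
top (0.19, 0.21) wood 41 [ 0.4512 -0.2662  0.1956] [ 0.4425 -0.2745  0.1923] [ 0.4593 -0.2586  0.1985]
scene (0.19, 0.21) wood 24 [ 0.4465 -0.2638  0.1943] [ 0.4388 -0.2721  0.1904] [ 0.4544 -0.2593  0.1965]
top (0.16, 0.19) wood 39 [ 0.4507 -0.2602  0.1767] [ 0.4424 -0.2663  0.1612] [ 0.4594 -0.2581  0.1886]
top (0.16, 0.19) black 46 [ 0.4079 -0.1756  0.1805] [ 0.3997 -0.186   0.1604] [ 0.4161 -0.1717  0.19  ]
scene (0.16, 0.19) wood 73 [ 0.4455 -0.2612  0.1755] [ 0.4391 -0.2666  0.1607] [ 0.4548 -0.2568  0.1897]
scene (0.16, 0.19) purp 8 [ 0.3949 -0.1816  0.1764] [ 0.3942 -0.1838  0.1611] [ 0.3958 -0.1803  0.1876]
scene (0.16, 0.19) black 97 [ 0.4024 -0.1753  0.1767] [ 0.3955 -0.1854  0.1603] [ 0.4118 -0.1704  0.1898]
top (0.125, 0.16) wood 41 [ 0.4576 -0.2578  0.1428] [ 0.4442 -0.2632  0.1255] [ 0.5417 -0.2251  0.1599]
top (0.125, 0.16) purp 35 [ 0.4505 -0.3426  0.1291] [ 0.4101 -0.3533  0.1257] [ 0.4567 -0.1721  0.1327]
top (0.125, 0.16) black 27 [ 0.4085 -0.1738  0.1428] [ 0.3998 -0.1784  0.1253] [ 0.4164 -0.1715  0.1583]
scene (0.125, 0.16) wood 68 [ 0.447  -0.261   0.1438] [ 0
[... 1308 characters left out ...]
2, 0.07) wood 39 [ 0.4767 -0.2455  0.0463] [ 0.4417 -0.2621  0.0213] [ 0.5437 -0.2208  0.0678]
top (0.02, 0.07) purp 68 [ 0.4517 -0.3458  0.0328] [ 0.4421 -0.3571  0.02  ] [ 0.4604 -0.3385  0.0649]
top (0.02, 0.07) black 48 [ 0.4056 -0.176   0.0466] [ 0.395  -0.1918  0.0226] [ 0.4213 -0.1703  0.0533]
scene (0.02, 0.07) purp 23 [ 0.4419 -0.3448  0.029 ] [ 0.438  -0.3573  0.0207] [ 0.446  -0.3377  0.035 ]
scene (0.02, 0.07) black 87 [ 0.3998 -0.1756  0.0402] [ 0.3894 -0.1928  0.0202] [ 0.4171 -0.1701  0.0516]
top disc px 418.3636363636364 274.24675324675326 77 [[ 0.4513 -0.2657  0.198 ]]
[[-0.9441 -0.0003  0.3295]
 [-0.3295  0.0013 -0.9441]
 [-0.0002 -1.     -0.0013]]
[-0.0814  0.0197  0.0011]
```

The brush axis is at about (0.451, -0.266) with its top at z 0.198, upright. Black at (0.408, -0.18) and purple at (0.451, -0.346) both leave room for a grasp with the jaws along world x. First I'll turn the jaws and raise.

Emit:
{"fn": "servo_tool", "kwargs": {
  "steps": [0,-0.006,0,0,-7,0,0,0,-0.006,0,0,-7,0,0,0,-0.006,0,0,-7,0,0,0,-0.006,0,0,-7,0,0,0,-0.006,0,0,-7,0,0,0,-0.006,0,0,-7,0,0,0,-0.006,0,0,-7,0,0,0,-0.006,0,0,-7,0,0,0,-0.006,0,0,-7,0,0,0,-0.006,0,0,-7,0,0],
  "grip_force": 30
}}

```text
time: 0.98
position: [0.1894, -0.5428, 0.4646]
tool_rot: [-1.205, 1.215, -1.214]
wrist_force: [0.2, -0.1, 0.6]
opening: 0.094
```

```bash
cat >> h.py <<'E'
def to(target,heading=None):
    """tool-axis shift (in current axes) to reach world TCP target; turn about tool y to reach jaw heading (deg)"""
    from rig import sense
    s=sense();r=R.from_rotvec(s['tool_rot']);M=r.as_matrix()
    hd=np.degrees(np.arctan2(M[1,2],M[0,2]))
    print("t %.2f"%s['time'],"pos",np.round(s['position'],4),"hd %.2f"%hd,"y-axis",np.round(M[:,1],4),"F",np.round(s['wrist_force'],1),"op %.4f"%s['opening'],"q",np.round(s['joint_pos'],2))
    if target is not None: print("shift mm",np.round(1000*(M.T@(np.array(target)-s['position'])),1))
    if heading is not None: print("turn wy",np.round(-(heading-hd),2))
E
python3 -c "
from h import *
to([.451,-.266,.45],0)"
```

```text
t 0.98 pos [ 0.1894 -0.5428  0.4646] hd -0.42 y-axis [-2.e-04  7.e-04 -1.e+00] F [ 0.2 -0.1  0.6] op 0.0940 q [-1.36  0.25  1.4   0.    1.5  -1.35]
shift mm [-278.7   14.8  259.5]
turn wy -0.42
```

Emit:
{"fn": "servo_tool", "kwargs": {
  "steps": [-0.028,0.0015,0.026,0,0,0,0,-0.028,0.0015,0.026,0,0,0,0,-0.028,0.0015,0.026,0,0,0,0,-0.028,0.0015,0.026,0,0,0,0,-0.028,0.0015,0.026,0,0,0,0,-0.028,0.0015,0.026,0,0,0,0,-0.028,0.0015,0.026,0,0,0,0,-0.028,0.0015,0.026,0,0,0,0,-0.028,0.0015,0.026,0,0,0,0,-0.0267,0.0013,0.0255,0,-0.4,0,0]
}}

```text
time: 1.82
position: [0.4535, -0.2658, 0.4497]
tool_rot: [-1.206, 1.214, -1.213]
wrist_force: [-0.3, 0.4, 0.0]
opening: 0.0943
```

```bash
python3 - <<'E'
from h import *
from rig import *
to([.451,-.266,.45],0)
c=calibration("wrist");p,d=grab_frame("wrist");cv2.imwrite("pics/w1.png",p[:,:,::-1]);np.savez("w1.npz",p=p,d=d,c=c)
to([.451,-.266,.45],0)
E
```

```text
t 1.82 pos [ 0.4535 -0.2658  0.4497] hd -0.34 y-axis [-2.e-04  2.e-04 -1.e+00] F [-0.3  0.4  0. ] op 0.0943 q [-0.66  0.18  1.53 -0.    1.44 -0.66]
shift mm [ 0.2 -0.3 -2.5]
turn wy -0.34
t 1.87 pos [ 0.4572 -0.2617  0.4493] hd -0.07 y-axis [ 0.0045  0.006  -1.    ] F [2.9 3.1 0.7] op 0.0936 q [-0.65  0.18  1.52  0.01  1.44 -0.65]
shift mm [ 4.3 -0.7 -6.2]
turn wy -0.07
```

View pics/w1.png

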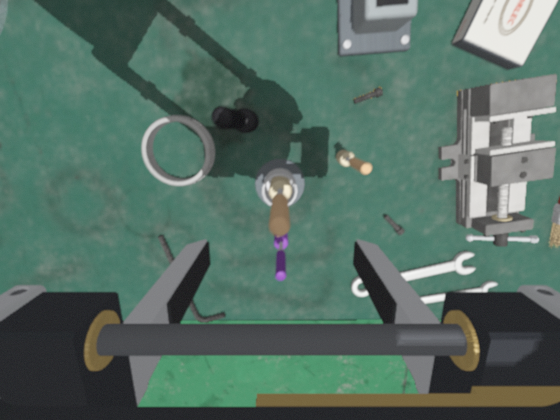

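The wrist view shows the brush handle top at about (280,226), on the jaws' mid-column (281). The arm still rings after its sudden stop, so I'll let it settle and then measure again.

Emit:
{"fn": "servo_tool", "kwargs": {
  "steps": [0,0,0,0,0,0,0,0,0,0,0,0,0,0,0,0,0,0,0,0,0,0,0,0,0,0,0,0]
}}

```text
time: 2.2
position: [0.4518, -0.2687, 0.4498]
tool_rot: [-1.206, 1.215, -1.215]
wrist_force: [0.2, -0.3, 0.0]
opening: 0.0937
```

```bash
python3 - <<'E'
from h import *
from rig import *
np.set_printoptions(precision=4,suppress=True)
to([.451,-.266,.45],0)
c=calibration("wrist");p,d=grab_frame("wrist");cv2.imwrite("pics/w2.png",p[:,:,::-1]);np.savez("w2.npz",p=p,d=d,c=c)
to(None)
W=cloud(d,c)
z=W[...,2]
m=(z>.19)&(z<.21)&(abs(W[...,0]-.45)<.04)&(abs(W[...,1]+.266)<.04);v,u=np.nonzero(m);print("top",u.mean(),v.mean(),len(u),W[m].mean(0),W[m].min(0),W[m].max(0),ray(c,[[u.mean(),v.mean()]],.198))
h=cv2.cvtColor(p,cv2.COLOR_RGB2HSV)
for a,b in((.18,.19),(.16,.18),(.14,.16),(.12,.14),(.108,.12)):
    m=(z>a)&(z<b)&(abs(W[...,0]-.45)<.04)&(abs(W[...,1]+.266)<.04);print(a,m.sum(),W[m].mean(0),W[m].min(0)[:2],W[m].max(0)[:2])
E
```

```text
t 2.20 pos [ 0.4518 -0.2687  0.4498] hd -0.47 y-axis [-0.0005 -0.0004 -1.    ] F [ 0.2 -0.3  0. ] op 0.0937 q [-0.67  0.18  1.53 -0.    1.44 -0.66]
shift mm [-2.7 -0.2 -0.9]
turn wy -0.47
t 2.25 pos [ 0.4518 -0.2687  0.4499] hd -0.48 y-axis [-0.0003 -0.0003 -1.    ] F [-0.1 -0.5  0.5] op 0.0937 q [-0.67  0.18  1.52 -0.    1.44 -0.66]
top 280.24932249322495 222.54471544715446 369 [ 0.4529 -0.2665  0.1974] [ 0.4443 -0.2761  0.1901] [ 0.4612 -0.259   0.1998] [[ 0.4529 -0.2663  0.198 ]]
0.18 61 [ 0.4527 -0.261   0.185 ] [ 0.4441 -0.267 ] [ 0.4613 -0.2591]
0.16 105 [ 0.4531 -0.2612  0.1703] [ 0.4442 -0.2691] [ 0.4619 -0.2587]
0.14 85 [ 0.453  -0.2609  0.15  ] [ 0.4446 -0.2658] [ 0.4614 -0.2589]
0.12 70 [ 0.4534 -0.2613  0.1301] [ 0.4443 -0.2684] [ 0.4619 -0.2588]
0.108 26 [ 0.4533 -0.2611  0.1155] [ 0.4449 -0.2652] [ 0.4612 -0.2594]
```

Emit:
{"fn": "servo_tool", "kwargs": {
  "steps": [-0.001,0.006,0.0005,0,-0.4,0,0,-0.001,0.012,0,0,0,0,0,0,0.015,0,0,0,0,0,0,0.015,0,0,0,0,0,0,0.015,0,0,0,0,0,0,0.015,0,0,0,0,0,0,0.014,0,0,0,0,0,0,0.01,0,0,0,0,0,0,0.007,0,0,0,0,0,0,0.003,0,0,0,0,0]
}}

```text
time: 3.08
position: [0.4527, -0.2659, 0.3367]
tool_rot: [-1.209, 1.211, -1.208]
wrist_force: [0.6, -0.0, 0.4]
opening: 0.0941
```

Emit:
{"fn": "servo_tool", "kwargs": {
  "steps": [0,0,0,0,0,0,255,0,0,0,0,0,0,255,0,0,0,0,0,0,255,0,0,0,0,0,0,255,0,0,0,0,0,0,255,0,0,0,0,0,0,255,0,0,0,0,0,0,255,0,0,0,0,0,0,255],
  "grip_force": 30
}}

```text
time: 3.75
position: [0.4532, -0.2656, 0.338]
tool_rot: [-1.21, 1.208, -1.209]
wrist_force: [-0.4, -0.2, -1.0]
opening: 0.0438
```

```bash
python3 - <<'E'
from h import *
from rig import *
to([.4525,-.2665,.338],0)
for n in("wrist","scene"):
    c=calibration(n);p,d=grab_frame(n);cv2.imwrite(f"pics/{n}3.png",p[:,:,::-1]);np.savez(n+"3.npz",p=p,d=d,c=c)
a=cv2.imread("pics/wrist3.png");b=cv2.imread("pics/scene3.png")[80:290,270:550];o=np.zeros((420,800,3),np.uint8);o[:300,:400]=cv2.resize(a,(400,300));o[:300,400:]=cv2.resize(b,(400,300));cv2.imwrite("pics/m3.png",o)
E
```

```text
t 3.75 pos [ 0.4532 -0.2656  0.338 ] hd 0.05 y-axis [ 2.e-04 -2.e-04 -1.e+00] F [-0.4 -0.2 -1. ] op 0.0438 q [-0.66  0.25  1.72 -0.    1.18 -0.66]
shift mm [ 0.9  0.  -0.7]
turn wy 0.05
```

View pics/m3.png

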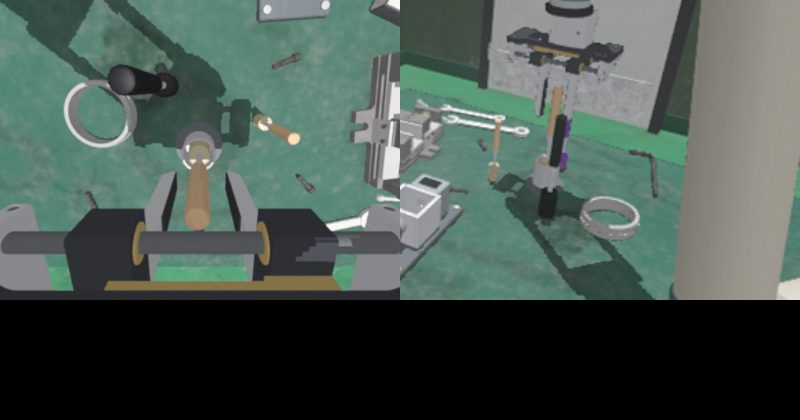

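The fingers are still closing, at 44 mm with the handle centred between the pads at wrist-panel (199,190). I'll give them more time.

Emit:
{"fn": "servo_tool", "kwargs": {
  "steps": [0,0,0,0,0,0,255,0,0,0,0,0,0,255,0,0,0,0,0,0,255,0,0,0,0,0,0,255,0,0,0,0,0,0,255,0,0,0,0,0,0,255],
  "grip_force": 35
}}

```text
time: 4.35
position: [0.4531, -0.2656, 0.3377]
tool_rot: [-1.21, 1.209, -1.208]
wrist_force: [-0.5, -0.6, -1.4]
opening: 0.0176
```

```bash
python3 - <<'E'
from h import *
to([.4525,-.2665,.338],0)
E
```

```text
t 4.35 pos [ 0.4531 -0.2656  0.3377] hd 0.04 y-axis [-3.e-04  1.e-04 -1.e+00] F [-0.5 -0.6 -1.4] op 0.0176 q [-0.66  0.25  1.72 -0.    1.18 -0.66]
shift mm [ 0.9 -0.3 -0.6]
turn wy 0.04
```

Emit:
{"fn": "servo_tool", "kwargs": {
  "steps": [0,-0.006,0,0,0,0,255,0,-0.01,0,0,0,0,255,0,-0.014,0,0,0,0,255,0,-0.014,0,0,0,0,255,0,-0.014,0,0,0,0,255,0,-0.014,0,0,0,0,255,0,-0.012,0,0,0,0,255,0,-0.008,0,0,0,0,255,0,-0.005,0,0,0,0,255,0,-0.003,0,0,0,0,255]
}}

```text
time: 5.18
position: [0.4532, -0.2657, 0.4389]
tool_rot: [-1.209, 1.207, -1.21]
wrist_force: [1.2, 0.9, -1.6]
opening: 0.0176
```

```bash
python3 - <<'E'
from h import *
from rig import *
to([.5652,.0062,.438],0)
for n in("wrist","scene"):
    c=calibration(n);p,d=grab_frame(n);cv2.imwrite(f"pics/{n}4.png",p[:,:,::-1]);np.savez(n+"4.npz",p=p,d=d,c=c)
a=cv2.imread("pics/wrist4.png");b=cv2.imread("pics/scene4.png")[40:250,270:550];o=np.zeros((300,800,3),np.uint8);o[:300,:400]=cv2.resize(a,(400,300));o[:300,400:]=cv2.resize(b,(400,300));cv2.imwrite("pics/m4.png",o)
E
```

```text
t 5.18 pos [ 0.4532 -0.2657  0.4389] hd 0.04 y-axis [ 1.1e-03 -9.0e-04 -1.0e+00] F [ 1.2  0.9 -1.6] op 0.0176 q [-0.66  0.18  1.55 -0.    1.41 -0.66]
shift mm [-271.8    0.8  112.2]
turn wy 0.04
```

View pics/m4.png

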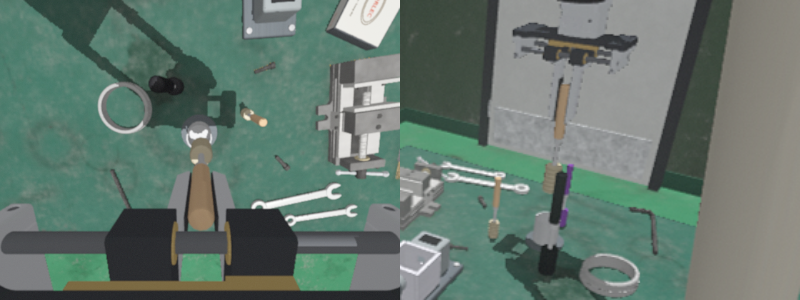

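The brush hangs straight in the grip and is clear of the cup. Next, to the well.

Emit:
{"fn": "servo_tool", "kwargs": {
  "steps": [-0.01,0,0.004,0,0,0,255,-0.02,0,0.0083,0,0,0,255,-0.03,0,0.0124,0,0,0,255,-0.0335,0,0.0138,0,0,0,255,-0.0335,0,0.0138,0,0,0,255,-0.0335,0,0.0138,0,0,0,255,-0.0335,0,0.0138,0,0,0,255,-0.0335,0,0.0138,0,0,0,255,-0.027,0,0.0112,0,0,0,255,-0.0172,0,0.007,0,0,0,255]
}}

```text
time: 6.12
position: [0.5654, 0.0098, 0.4369]
tool_rot: [-1.21, 1.209, -1.205]
wrist_force: [-0.3, 0.6, -0.5]
opening: 0.0174
```

Emit:
{"fn": "servo_tool", "kwargs": {
  "steps": [0,0,0,0,0,0,255,0,0,0,0,0,0,255,0,0,0,0,0,0,255]
}}

```text
time: 6.37
position: [0.5645, 0.0061, 0.4372]
tool_rot: [-1.211, 1.209, -1.208]
wrist_force: [-0.7, 0.2, -0.7]
opening: 0.0177
```

```bash
python3 - <<'E'
from h import *
from rig import *
to([.5652,.0062,.438],0)
for n in("wrist","scene","top"):
    c=calibration(n);p,d=grab_frame(n);cv2.imwrite(f"pics/{n}5.png",p[:,:,::-1]);np.savez(n+"5.npz",p=p,d=d,c=c)
a=cv2.imread("pics/wrist5.png");b=cv2.imread("pics/scene5.png")[75:285,150:430];o=np.zeros((300,800,3),np.uint8);o[:300,:400]=cv2.resize(a,(400,300));o[:300,400:]=cv2.resize(b,(400,300));cv2.imwrite("pics/m5.png",o)
E
```

```text
t 6.37 pos [0.5645 0.0061 0.4372] hd 0.06 y-axis [-1.7e-03 -7.0e-04 -1.0e+00] F [-0.7  0.2 -0.7] op 0.0177 q [-0.11  0.24  1.47 -0.    1.43 -0.11]
shift mm [-0.1 -0.8  0.7]
turn wy 0.06
```

View pics/m5.png

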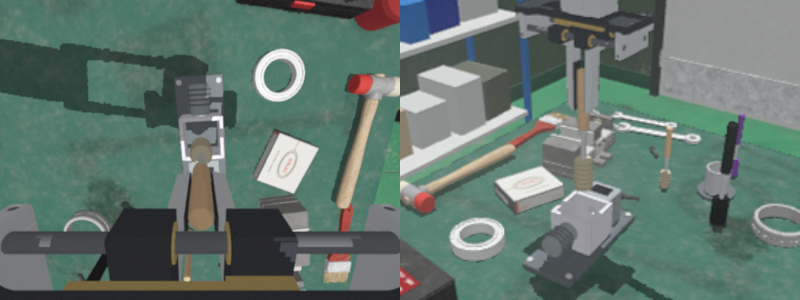

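```bash
cat > rim.py <<'E'
from h import *
def rimw(n,u0,u1,v0,v1):
    p,d,c=load(n);W=cloud(d,c);m=np.zeros(d.shape,bool);m[v0:v1,u0:u1]=1
    m&=(W[...,2]>.064)&(W[...,2]<.079)&(abs(W[...,0]-.565)<.06)&(abs(W[...,1]-.006)<.06)
    k=W[m];print(n,"rim n",len(k),"min",k.min(0),"max",k.max(0))
    A=np.radians(3.75);q=(k[:,:2]-[.565,.006])@np.array([[np.cos(A),-np.sin(A)],[np.sin(A),np.cos(A)]])
    print(" in gauge axes pctl 1/99:",np.percentile(q,[1,99],axis=0)*1000)
E
python3 - <<'E'
from rim import *
np.set_printoptions(precision=4,suppress=True)
p,d,c=load("wrist5");W=cloud(d,c)
g=(p.min(2)>190)&(abs(W[...,2]-.072)<.01);g[:,:]&=True
m=np.zeros(g.shape,np.uint8);m[150:250,240:330]=g[150:250,240:330]
v,u=np.nonzero(m);print(len(u));P=ray(c,np.c_[u,v],.072)
A=np.radians(3.75);q=(P[:,:2]-[.565,.006])@np.array([[np.cos(A),-np.sin(A)],[np.sin(A),np.cos(A)]])*1000
# inner edges
for lab,s,ax in(("+x",q[:,0]>20,0),("-x",q[:,0]<-20,0),("+y",q[:,1]>20,1)):
    print(lab,s.sum(),np.percentile(q[s][:,ax],[2,50,98]))
# brush bristles in wrist cloud
for a,b in((.105,.12),(.12,.14),(.14,.158),(.21,.25),(.25,.29)):
    m=(W[...,2]>a)&(W[...,2]<b)&(abs(W[...,0]-.565)<.03)&(abs(W[...,1]-.006)<.03)
    if m.sum():print(a,m.sum(),W[m].min(0),W[m].max(0))
E
python3 - <<'E'
import cv2
a=cv2.imread("pics/wrist5.png")[140:260,220:350];cv2.imwrite("pics/c5.png",cv2.resize(a,(650,600),interpolation=cv2.INTER_CUBIC))
E
```

```text
549
+x 356 [21.2161 33.7774 38.0293]
-x 160 [-33.1066 -29.7261 -21.0403]
+y 127 [21.0166 31.2277 35.8048]
0.105 44 [0.5521 0.0068 0.1121] [0.5806 0.0184 0.1166]
0.12 142 [0.5519 0.0069 0.1204] [0.5805 0.0182 0.14  ]
0.14 468 [ 0.5516 -0.0081  0.14  ] [0.5807 0.0185 0.158 ]
0.21 737 [0.5457 0.0031 0.2107] [0.5867 0.0151 0.2499]
0.25 2641 [0.5451 0.0035 0.25  ] [0.5873 0.0157 0.29  ]
```

View pics/c5.png

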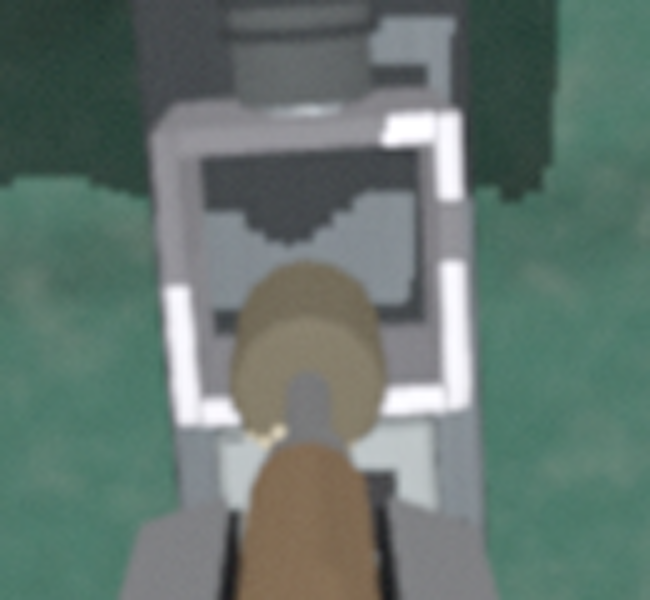

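```bash
python3 - <<'E'
from h import *
np.set_printoptions(precision=4,suppress=True)
p,d,c=load("wrist5")
px=np.array([[155,128],[462,110],[470,408],[180,427]])/5+[220,140]
P=ray(c,px,.072);print(P,P.mean(0))
e=P[1]-P[0];print(np.linalg.norm(np.diff(np.r_[P,P[:1]],axis=0),axis=1), np.degrees(np.arctan2(e[1],e[0])))
e=P[1]-P[2];print(90-np.degrees(np.arctan2(e[1],e[0])))
# bristle top ring/bottom: bottom edge silhouette sides at crop x 231..386
W=cloud(d,c)
m=(W[...,2]>.148)&(W[...,2]<.162)&(abs(W[...,0]-.565)<.03)&(abs(W[...,1]-.006)<.03);print("bristle top disc",W[m].min(0),W[m].max(0),np.percentile(W[m][:,1],[1,99]))
E
```

```text
[[ 0.531   0.0402  0.072 ]
 [ 0.6021  0.0444  0.072 ]
 [ 0.6061 -0.028   0.072 ]
 [ 0.5351 -0.033   0.072 ]] [0.5686 0.0059 0.072 ]
[0.0712 0.0726 0.0712 0.0733] 3.354196938318509
-3.2105454882270266
bristle top disc [ 0.5519 -0.0081  0.1481] [0.5807 0.0185 0.162 ] [-0.0062  0.0177]
```

The wrist view puts the well about 2 mm further +x than the brush axis, so I'll shift 2 mm and go down to about 4 mm above the floor.

Emit:
{"fn": "servo_tool", "kwargs": {
  "steps": [0,0.005,0.001,0,0,0,255,0,0.01,0.001,0,0,0,255,0,0.014,0,0,0,0,255,0,0.014,0,0,0,0,255,0,0.014,0,0,0,0,255,0,0.013,0,0,0,0,255,0,0.01,0,0,0,0,255,0,0.006,0,0,0,0,255,0,0.003,0,0,0,0,255,0,0.002,0,0,0,0,255]
}}

```text
time: 7.35
position: [0.5669, 0.0059, 0.3464]
tool_rot: [-1.21, 1.209, -1.209]
wrist_force: [-0.1, -1.0, 0.4]
opening: 0.0176
```

Emit:
{"fn": "servo_tool", "kwargs": {
  "steps": [0,0,0,0,0,0,255,0,0,0,0,0,0,255]
}}

```text
time: 7.52
position: [0.5671, 0.0061, 0.3474]
tool_rot: [-1.209, 1.208, -1.209]
wrist_force: [-0.4, -0.2, -0.4]
opening: 0.0176
```

```bash
python3 - <<'E'
from h import *
from rig import *
to([.5665,.006,.346],0)
for n in("wrist","scene"):
    c=calibration(n);p,d=grab_frame(n);cv2.imwrite(f"pics/{n}6.png",p[:,:,::-1]);np.savez(n+"6.npz",p=p,d=d,c=c)
a=cv2.imread("pics/wrist6.png")[130:280,180:380];b=cv2.imread("pics/scene6.png")[125:285,200:400];o=np.zeros((320,800,3),np.uint8);o[:300,:400]=cv2.resize(a,(400,300));o[:,400:]=cv2.resize(b,(400,320));cv2.imwrite("pics/m6.png",o)
E
```

```text
t 7.52 pos [0.5671 0.0061 0.3474] hd 0.04 y-axis [ 1.1e-03 -2.0e-04 -1.0e+00] F [-0.4 -0.2 -0.4] op 0.0176 q [-0.11  0.3   1.62 -0.    1.22 -0.11]
shift mm [ 0.   1.4 -0.6]
turn wy 0.04
```

View pics/m6.png

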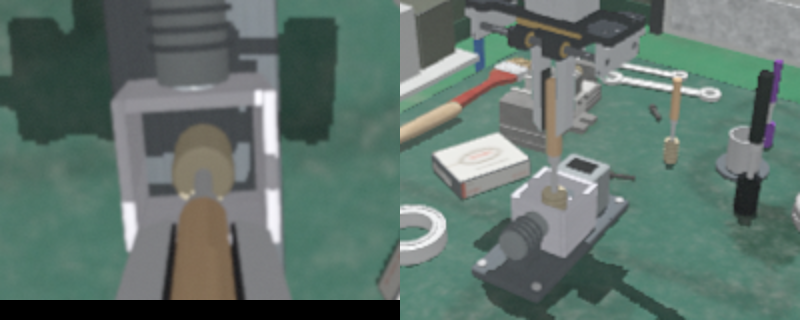

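The brush is in the well with clearance all round. Now the two up-and-down strokes.

Emit:
{"fn": "servo_tool", "kwargs": {
  "steps": [0,-0.006,0,0,0,0,255,0,-0.012,0,0,0,0,255,0,-0.013,0,0,0,0,255,0,-0.01,0,0,0,0,255,0,-0.006,0,0,0,0,255,0,0,0,0,0,0,255,0,0,0,0,0,0,255]
}}

```text
time: 8.2
position: [0.5668, 0.0061, 0.3942]
tool_rot: [-1.209, 1.208, -1.209]
wrist_force: [0.4, -0.2, -1.0]
opening: 0.0175
```

Emit:
{"fn": "servo_tool", "kwargs": {
  "steps": [0,0.006,0,0,0,0,255,0,0.012,0,0,0,0,255,0,0.013,0,0,0,0,255,0,0.011,0,0,0,0,255,0,0.006,0,0,0,0,255,0,0,0,0,0,0,255,0,0,0,0,0,0,255]
}}

```text
time: 8.78
position: [0.5668, 0.0061, 0.3451]
tool_rot: [-1.211, 1.21, -1.208]
wrist_force: [0.8, -0.2, -1.6]
opening: 0.0175
```

Emit:
{"fn": "servo_tool", "kwargs": {
  "steps": [0,-0.006,0,0,0,0,255,0,-0.012,0,0,0,0,255,0,-0.013,0,0,0,0,255,0,-0.011,0,0,0,0,255,0,-0.006,0,0,0,0,255,0,0,0,0,0,0,255,0,0,0,0,0,0,255]
}}

```text
time: 9.37
position: [0.5669, 0.0061, 0.3945]
tool_rot: [-1.209, 1.207, -1.21]
wrist_force: [-0.4, -0.7, -1.2]
opening: 0.0178
```

Emit:
{"fn": "servo_tool", "kwargs": {
  "steps": [0,0.006,0,0,0,0,255,0,0.012,0,0,0,0,255,0,0.013,0,0,0,0,255,0,0.011,0,0,0,0,255,0,0.006,0,0,0,0,255,0,0,0,0,0,0,255,0,0,0,0,0,0,255]
}}

```text
time: 9.95
position: [0.5668, 0.0061, 0.3452]
tool_rot: [-1.211, 1.21, -1.208]
wrist_force: [0.5, -0.5, -0.4]
opening: 0.0174
```

Emit:
{"fn": "servo_tool", "kwargs": {
  "steps": [0,-0.005,0,0,0,0,255,0,-0.01,0,0,0,0,255,0,-0.014,0,0,0,0,255,0,-0.014,0,0,0,0,255,0,-0.014,0,0,0,0,255,0,-0.014,0,0,0,0,255,0,-0.01,0,0,0,0,255,0,-0.006,0,0,0,0,255,0,-0.004,0,0,0,0,255,0,-0.002,0,0,0,0,255]
}}

```text
time: 10.78
position: [0.5668, 0.0061, 0.4396]
tool_rot: [-1.209, 1.208, -1.209]
wrist_force: [-0.8, 0.1, -0.6]
opening: 0.0178
```

```bash
python3 - <<'E'
from h import *
from rig import *
to([.4531,-.2656,.439],0)
E
```

```text
t 10.78 pos [0.5668 0.0061 0.4396] hd 0.04 y-axis [ 9.e-04 -2.e-04 -1.e+00] F [-0.8  0.1 -0.6] op 0.0178 q [-0.11  0.25  1.46 -0.    1.43 -0.11]
shift mm [ 271.6    0.5 -113.9]
turn wy 0.04
```

Emit:
{"fn": "servo_tool", "kwargs": {
  "steps": [0.01,0,-0.0042,0,0,0,255,0.02,0,-0.0084,0,0,0,255,0.03,0,-0.0126,0,0,0,255,0.0335,0,-0.014,0,0,0,255,0.0335,0,-0.014,0,0,0,255,0.0335,0,-0.014,0,0,0,255,0.0335,0,-0.014,0,0,0,255,0.0335,0,-0.014,0,0,0,255,0.027,0,-0.0114,0,0,0,255,0.0171,0,-0.0073,0,0,0,255]
}}

```text
time: 11.62
position: [0.4511, -0.2685, 0.438]
tool_rot: [-1.211, 1.212, -1.21]
wrist_force: [-0.1, 0.4, -1.6]
opening: 0.0174
```

Emit:
{"fn": "servo_tool", "kwargs": {
  "steps": [0,0,0,0,0,0,255,0,0,0,0,0,0,255,0,0,0,0,0,0,255,0,0,0,0,0,0,255]
}}

```text
time: 11.95
position: [0.4533, -0.2647, 0.4386]
tool_rot: [-1.21, 1.209, -1.207]
wrist_force: [-0.1, -0.0, -0.0]
opening: 0.0175
```

```bash
python3 - <<'E'
from h import *
from rig import *
np.set_printoptions(precision=4,suppress=True)
to([.4531,-.2656,.439],0)
for n in("wrist","scene","top"):
    c=calibration(n);p,d=grab_frame(n);cv2.imwrite(f"pics/{n}7.png",p[:,:,::-1]);np.savez(n+"7.npz",p=p,d=d,c=c)
to([.4531,-.2656,.439],0)
a=cv2.imread("pics/wrist7.png")[140:260,220:350];b=cv2.imread("pics/scene7.png")[130:250,330:450];o=np.zeros((400,800,3),np.uint8);o[:369,:400]=cv2.resize(a,(400,369),interpolation=2);o[:,400:]=cv2.resize(b,(400,400),interpolation=2);cv2.imwrite("pics/m7.png",o)
p,d,c=load("wrist7");W=cloud(d,c)
A=(abs(W[...,0]-.452)<.045)&(abs(W[...,1]+.266)<.045);Z=W[...,2]
for nm,a,b in(("foot",.002,.02),("cup",.03,.06),("bristle",.1,.16)):
    m=A&(Z>a)&(Z<b);print(nm,m.sum(),W[m].min(0),W[m].max(0),(W[m].min(0)+W[m].max(0))/2)
E
```

```text
t 11.95 pos [ 0.4533 -0.2647  0.4386] hd 0.10 y-axis [-0.0004  0.0009 -1.    ] F [-0.1 -0.  -0. ] op 0.0175 q [-0.66  0.18  1.55  0.    1.41 -0.66]
shift mm [ 0.9 -0.4 -0.2]
turn wy 0.1
t 12.10 pos [ 0.4535 -0.2646  0.4389] hd 0.14 y-axis [ 0.      0.0001 -1.    ] F [-0.6  0.3 -1.9] op 0.0177 q [-0.66  0.18  1.55  0.    1.41 -0.66]
shift mm [ 1.  -0.1 -0.4]
turn wy 0.14
foot 1248 [ 0.4095 -0.3084  0.002 ] [ 0.497  -0.2232  0.0195] [ 0.4532 -0.2658  0.0107]
cup 306 [ 0.4298 -0.2837  0.0304] [ 0.4752 -0.2461  0.0561] [ 0.4525 -0.2649  0.0432]
bristle 802 [ 0.4408 -0.2785  0.1144] [ 0.4698 -0.2519  0.16  ] [ 0.4553 -0.2652  0.1372]
```

View pics/m7.png

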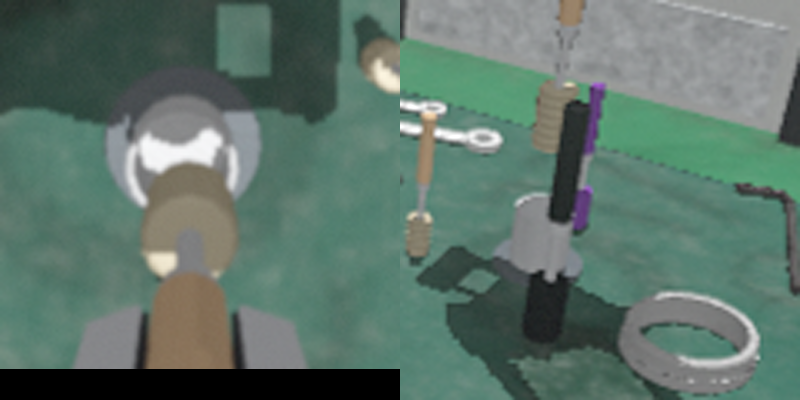

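```bash
python3 - <<'E'
from h import *
np.set_printoptions(precision=4,suppress=True)
p,d,c=load("wrist7")
f=lambda x,y:[x*130/400+220,y*120/369+140]
print("foot far edge -> cy",ray(c,[f(183,67)],.004)[0]-[0,.036,0], "foot L/R cx",ray(c,[f(106,145),f(261,145)],.004)[:,0].mean())
r=ray(c,[f(183,97)],.054)[0];print("cup far rim",r)
L=ray(c,[f(127,180),f(240,180)],.054);print("cup L/R",L, "cx",L[:,0].mean())
print("bristle bottom far edge -> cy",ray(c,[f(190,163)],.1085)[0]-[0,.015,0]); print("bristle LR top",ray(c,[f(143,235),f(238,235)],.158)[:,0])
p,d,c=load("top7");W=cloud(d,c);m=(abs(W[...,0]-.452)<.03)&(abs(W[...,1]+.266)<.03)&(W[...,2]>.03)&(W[...,2]<.07);print("top",m.sum(), (W[m].min(0)+W[m].max(0))/2)
E
```

```text
foot far edge -> cy [ 0.4529 -0.2697  0.004 ] foot L/R cx 0.45315477799657117
cup far rim [ 0.4532 -0.2398  0.054 ]
cup L/R [[ 0.4301 -0.274   0.054 ]
 [ 0.4765 -0.274   0.054 ]] cx 0.4533414623156463
bristle bottom far edge -> cy [ 0.4558 -0.2697  0.1085]
bristle LR top [0.4417 0.47  ]
top 118 [ 0.4505 -0.2649  0.0435]
```

The cup axis (wrist x 0.4532) is 2.4 mm to the -x side of the brush axis (0.4556). The cause is that the jaws pulled the brush sideways on closing. I'll correct that and lower.

Emit:
{"fn": "servo_tool", "kwargs": {
  "steps": [0.0005,0.004,-0.0012,0,0,0,255,0.0005,0.008,-0.0012,0,0,0,255,0,0.012,0,0,0,0,255,0,0.013,0,0,0,0,255,0,0.008,0,0,0,0,255,0,0.002,0,0,0,0,255,0,0,0,0,0,0,255]
}}

```text
time: 12.68
position: [0.4506, -0.2664, 0.3909]
tool_rot: [-1.21, 1.21, -1.207]
wrist_force: [-0.7, 1.1, 0.6]
opening: 0.0173
```

Emit:
{"fn": "servo_tool", "kwargs": {
  "steps": [0,0.004,0,0,0,0,255,0,0.008,0,0,0,0,255,0,0.01,0,0,0,0,255,0,0.01,0,0,0,0,255,0,0.009,0,0,0,0,255,0,0.006,0,0,0,0,255,0,0.004,0,0,0,0,255,0,0.001,0,0,0,0,255,0,0,0,0,0,0,255]
}}

```text
time: 13.43
position: [0.4508, -0.2666, 0.3395]
tool_rot: [-1.21, 1.209, -1.208]
wrist_force: [0.0, 0.1, -1.5]
opening: 0.0176
```

```bash
python3 - <<'E'
from h import *
from rig import *
to([.4511,-.2656,.338],0)
for n in("wrist","scene"):
    c=calibration(n);p,d=grab_frame(n);cv2.imwrite(f"pics/{n}8.png",p[:,:,::-1]);np.savez(n+"8.npz",p=p,d=d,c=c)
a=cv2.imread("pics/wrist8.png")[140:260,220:350];b=cv2.imread("pics/scene8.png")[130:250,330:450];o=np.zeros((400,800,3),np.uint8);o[:369,:400]=cv2.resize(a,(400,369),interpolation=2);o[:,400:]=cv2.resize(b,(400,400),interpolation=2);cv2.imwrite("pics/m8.png",o)
to([.4511,-.2656,.338],0)
E
```

```text
t 13.43 pos [ 0.4508 -0.2666  0.3395] hd 0.04 y-axis [-4.e-04  3.e-04 -1.e+00] F [ 0.   0.1 -1.5] op 0.0176 q [-0.67  0.25  1.72 -0.    1.18 -0.67]
shift mm [-1.   1.5  0.3]
turn wy 0.04
t 13.53 pos [ 0.4509 -0.2667  0.3402] hd 0.04 y-axis [ 7.e-04 -6.e-04 -1.e+00] F [-0.1  0.  -0.8] op 0.0177 q [-0.67  0.25  1.72 -0.    1.18 -0.67]
shift mm [-1.1  2.2  0.2]
turn wy 0.04
```

View pics/m8.png

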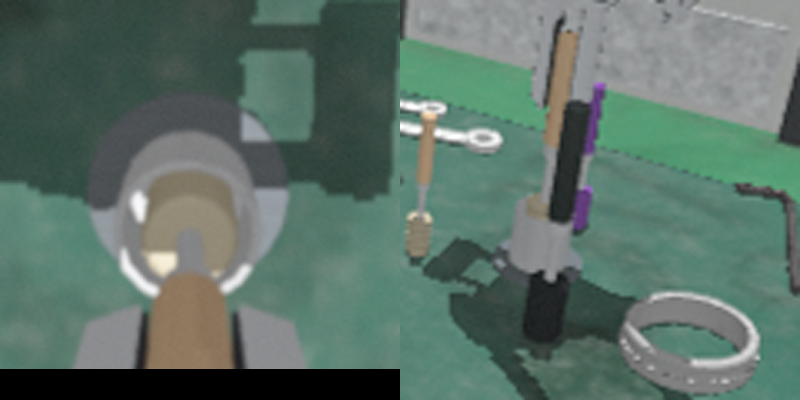

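The brush sits centred in the cup. I'll lower the last 1.5 mm and release.

Emit:
{"fn": "servo_tool", "kwargs": {
  "steps": [0,0.001,0,0,0,0,255,0,0.0007,0,0,0,0,255,0,0,0,0,0,0,255,0,0,0,0,0,0,60,0,0,0,0,0,0,60,0,0,0,0,0,0,60,0,0,0,0,0,0,60,0,0,0,0,0,0,60,0,0,0,0,0,0,60,0,0,0,0,0,0,60]
}}

```text
time: 14.37
position: [0.4508, -0.2666, 0.3382]
tool_rot: [-1.21, 1.209, -1.209]
wrist_force: [0.1, 0.3, 0.1]
opening: 0.0608
```

```bash
python3 - <<'E'
from h import *
from rig import *
to([.4511,-.2656,.45],0)
p,d=grab_frame("wrist");cv2.imwrite(f"pics/w9.png",p[:,:,::-1])
E
```

```text
t 14.37 pos [ 0.4508 -0.2666  0.3382] hd 0.04 y-axis [ 0.e+00 -1.e-04 -1.e+00] F [0.1 0.3 0.1] op 0.0608 q [-0.67  0.25  1.72 -0.    1.17 -0.67]
shift mm [  -1.  -111.8    0.3]
turn wy 0.04
```

View pics/w9.png

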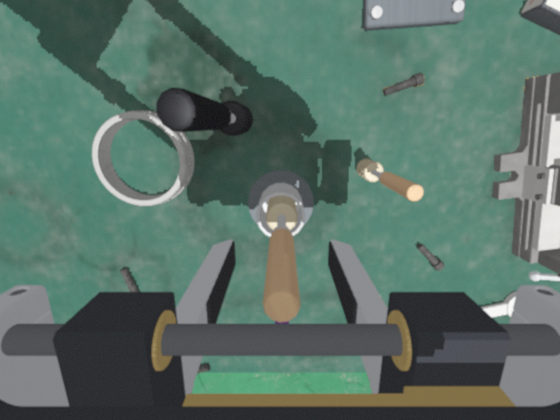

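Emit:
{"fn": "servo_tool", "kwargs": {
  "steps": [0,-0.005,0,0,0,0,60,0,-0.01,0,0,0,0,60,0,-0.016,0,0,0,0,60,0,-0.018,0,0,0,0,60,0,-0.018,0,0,0,0,60,0,-0.016,0,0,0,0,60,0,-0.012,0,0,0,0,60,0,-0.008,0,0,0,0,60,0,-0.006,0,0,0,0,60,0,-0.004,0,0,0,0,60]
}}

```text
time: 15.25
position: [0.4507, -0.2665, 0.4521]
tool_rot: [-1.21, 1.208, -1.21]
wrist_force: [-0.5, -0.2, 0.2]
opening: 0.072
```

Emit:
{"fn": "servo_tool", "kwargs": {
  "steps": [-0.008,0,0,0,0,0,60,-0.018,0,-0.001,0,0,0,60,-0.028,0,-0.002,0,0,0,60,-0.035,0,-0.003,0,0,0,60,-0.036,0,-0.003,0,0,0,60,-0.036,0,-0.003,0,0,0,60,-0.036,0,-0.003,0,0,0,60,-0.036,0,-0.003,0,0,0,60,-0.036,0,-0.003,0,0,0,60,-0.036,0,-0.003,0,0,0,60]
}}

```text
time: 16.08
position: [0.4254, 0.0404, 0.4505]
tool_rot: [-1.21, 1.21, -1.208]
wrist_force: [-0.3, 0.4, 0.3]
opening: 0.0719
```

```bash
python3 - <<'E'
from h import *
from rig import *
to([.419,.286,.45],-12.2)
p,d=grab_frame("top");cv2.imwrite(f"pics/t10.png",p[:,:,::-1]);np.savez("top10.npz",p=p,d=d,c=calibration("top"))
E
```

```text
t 16.08 pos [0.4254 0.0404 0.4505] hd 0.03 y-axis [-1.5e-03  4.0e-04 -1.0e+00] F [-0.3  0.4  0.3] op 0.0719 q [-0.07  0.02  1.7   0.    1.42 -0.07]
shift mm [-245.6    0.6   -6.3]
turn wy 12.23
```

View pics/t10.png

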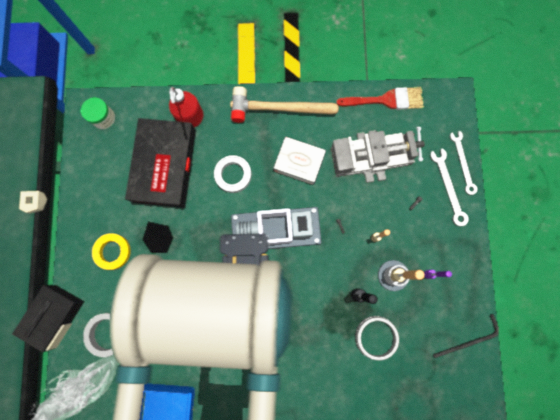

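The brush stands upright in its cup (top at (417,275), as at the start). On to the cell.

Emit:
{"fn": "servo_tool", "kwargs": {
  "steps": [-0.036,0,-0.001,0,0,0,60,-0.036,0,-0.001,0,0,0,60,-0.036,0,-0.001,0,0,0,60,-0.034,0,-0.001,0,0,0,60,-0.03,0,-0.001,0,0,0,60,-0.025,0,-0.001,0,0,0,60,-0.02,0,0,0,0,0,60,-0.015,0,0,0,0,0,60,-0.009,0,0,0,0,0,60,-0.0045,0,0,0,0,0,60]
}}

```text
time: 16.97
position: [0.42, 0.2849, 0.4503]
tool_rot: [-1.212, 1.209, -1.207]
wrist_force: [-0.3, -0.0, -0.8]
opening: 0.072
```

Emit:
{"fn": "servo_tool", "kwargs": {
  "steps": [0,0,0,0,3,0,60,0,0,0,0,5,0,60,0,0,0,0,3,0,60,0,0,0,0,1.2,0,60,0,0,0,0,0,0,60,0,0,0,0,0,0,60,0,0,0,0,0,0,60]
}}

```text
time: 17.55
position: [0.4204, 0.2836, 0.4511]
tool_rot: [-1.102, 1.364, -1.364]
wrist_force: [-0.4, 0.5, -0.2]
opening: 0.0723
```

```bash
python3 - <<'E'
from h import *
from rig import *
np.set_printoptions(precision=4,suppress=True)
to([.419,.286,.45],-12.2)
for n in("wrist","scene"):
    c=calibration(n);p,d=grab_frame(n);cv2.imwrite(f"pics/{n}11.png",p[:,:,::-1]);np.savez(n+"11.npz",p=p,d=d,c=c)
to([.419,.286,.45],-12.2)
p,d,c=load("top0");W=cloud(d,c);m=(abs(W[...,0]-.43)<.2)&(abs(W[...,1]-.286)<.12)&(W[...,2]>.05)
print("obstacles other than cell:")
for z in(.05,.1,.15): 
    k=m&(W[...,2]>z)&(np.hypot(W[...,0]-.419,W[...,1]-.28)>.045);print(z,k.sum(),W[k].min(0) if k.any() else '',W[k].max(0) if k.any() else '')
E
```

```text
t 17.55 pos [0.4204 0.2836 0.4511] hd -12.14 y-axis [-0.0001 -0.0003 -1.    ] F [-0.4  0.5 -0.2] op 0.0723 q [ 0.46  0.15  1.56 -0.    1.43  0.67]
shift mm [-2.1  1.1 -1.9]
turn wy 0.06
t 17.65 pos [0.4204 0.2837 0.4511] hd -12.15 y-axis [ 0.     -0.0001 -1.    ] F [ 0.5 -0.2  0.1] op 0.0720 q [ 0.46  0.15  1.56 -0.    1.43  0.67]
shift mm [-1.9  1.1 -1.8]
turn wy 0.05
obstacles other than cell:
0.05 1294 [0.2301 0.2254 0.05  ] [0.6298 0.4058 0.1831]
0.1 702 [0.2303 0.3774 0.1001] [0.2871 0.4058 0.1831]
0.15 327 [0.235  0.385  0.1501] [0.2871 0.4058 0.1831]
```

View pics/wrist11.png

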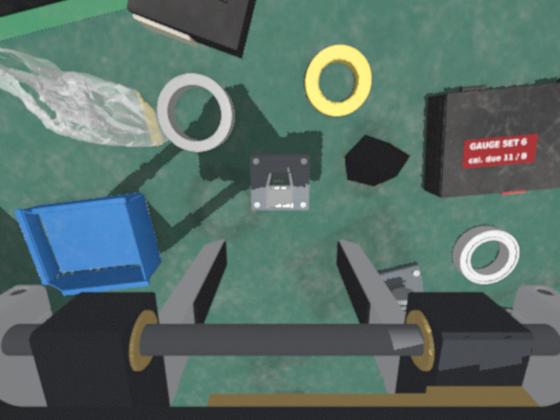

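View pics/scene11.png

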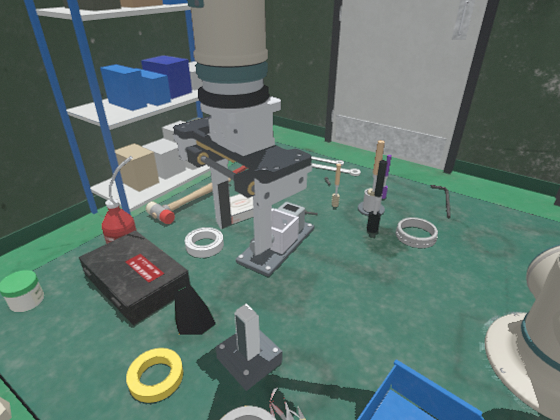

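The wrist view shows the cell stand at (281,182), square in the picture, with the cell stopper at about (281,195). I'll measure it.

```bash
python3 - <<'E'
from h import *
np.set_printoptions(precision=4,suppress=True)
a=cv2.imread("pics/wrist11.png")[140:225,235:325];cv2.imwrite("pics/c11.png",cv2.resize(a,(630,595),interpolation=2))
p,d,c=load("wrist11");W=cloud(d,c)
H=np.radians(-12.2);ex=np.array([np.cos(H),np.sin(H)]);ey=np.array([-ex[1],ex[0]]);o=np.array([.42,.283])
q=np.stack([(W[...,:2]-o)@ex,(W[...,:2]-o)@ey],-1)*1000
near=(abs(q)<60).all(-1)&(W[...,0]>0)
for nm,a,b in(("stand top",.025,.034),("cell top",.108,.125),("cell body",.04,.105)):
    m=near&(W[...,2]>a)&(W[...,2]<b);
    print(nm,m.sum(),"ex",np.percentile(q[m][:,0],[0,2,50,98,100]),"ey",np.percentile(q[m][:,1],[0,2,50,98,100]),"z",np.median(W[m][:,2]))
E
```

```text
stand top 2295 ex [-39.4371 -38.2653   0.9556  39.5712  40.5627] ey [-32.8826 -32.2455  16.5994  42.1381  42.4071] z 0.030439697760711426
cell top 557 ex [-14.4985 -14.3112   0.0392  14.3327  15.3827] ey [-8.035  -7.6674  5.704  16.363  17.0986] z 0.11800344461908963
cell body 230 ex [-14.3312 -13.6893   0.9763  14.6631  15.2133] ey [ 0.4486 10.6834 16.7116 16.94   17.0086] z 0.07638180436020553
```

View pics/c11.png

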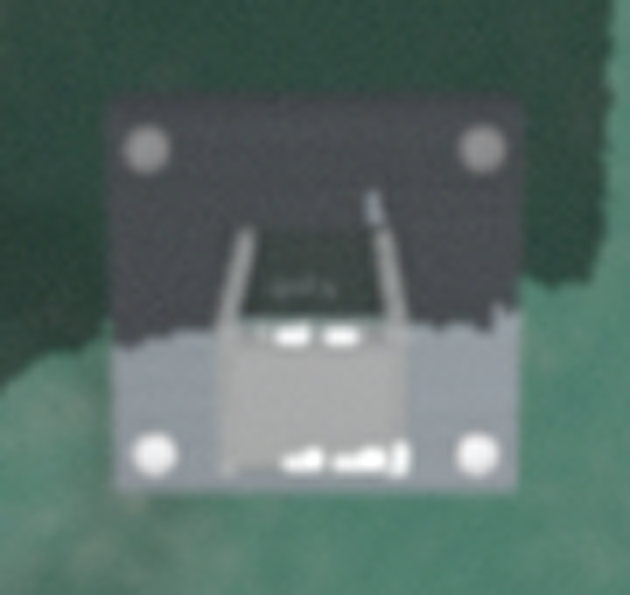

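Measured in the wrist view, the cell spans 30 mm along the jaw axis and 24–25 mm across it, so the jaws face the frosted sides. Correcting the wrist view's 1.9 mm bias (seen on the gripped brush), I need to shift about -1.5 mm along the jaws and 4 mm towards +y, then descend.

Emit:
{"fn": "servo_tool", "kwargs": {
  "steps": [-0.002,0.005,-0.0008,0,0,0,60,-0.002,0.01,-0.0007,0,0,0,60,0,0.016,0,0,0,0,60,0,0.018,0,0,0,0,60,0,0.018,0,0,0,0,60,0,0.018,0,0,0,0,60,0,0.015,0,0,0,0,60,0,0.01,0,0,0,0,60,0,0.006,0,0,0,0,60,0,0.004,0,0,0,0,60]
}}

```text
time: 18.48
position: [0.4196, 0.2882, 0.3301]
tool_rot: [-1.103, 1.364, -1.364]
wrist_force: [-0.6, -0.6, 0.3]
opening: 0.0716
```

Emit:
{"fn": "servo_tool", "kwargs": {
  "steps": [0,0,0,0,0,0,60,0,0,0,0,0,0,60]
}}

```text
time: 18.65
position: [0.42, 0.2883, 0.3315]
tool_rot: [-1.1, 1.363, -1.364]
wrist_force: [-0.6, -0.5, 0.3]
opening: 0.0719
```

```bash
python3 - <<'E'
from h import *
from rig import *
np.set_printoptions(precision=4,suppress=True)
to([.4195,.2875,.273],-12.2)
c=calibration("wrist");p,d=grab_frame("wrist");cv2.imwrite(f"pics/w12.png",p[:,:,::-1]);np.savez("w12.npz",p=p,d=d,c=c)
W=cloud(d,c)
H=np.radians(-12.2);ex=np.array([np.cos(H),np.sin(H)]);ey=np.array([-ex[1],ex[0]]);o=np.array(sense()['position'])[:2]
q=np.stack([(W[...,:2]-o)@ex,(W[...,:2]-o)@ey],-1)*1000
near=(abs(q)<60).all(-1)
for nm,a,b in(("stand top",.025,.034),("cell top",.108,.125),("cell body",.04,.105)):
    m=near&(W[...,2]>a)&(W[...,2]<b);
    print(nm,m.sum(),"ex",np.percentile(q[m][:,0],[0,2,98,100]),"ey",np.percentile(q[m][:,1],[0,2,98,100]),"z",np.median(W[m][:,2]))
E
```

```text
t 18.65 pos [0.42   0.2883 0.3315] hd -12.16 y-axis [ 0.0008  0.0003 -1.    ] F [-0.6 -0.5  0.3] op 0.0719 q [ 0.46  0.23  1.76 -0.    1.15  0.68]
shift mm [ 0.9 58.5 -0.3]
turn wy 0.04
stand top 4226 ex [-38.7234 -37.5294  40.2282  41.4332] ey [-39.2178 -36.3868  36.749   37.4417] z 0.0304039339508059
cell top 1295 ex [-13.8847 -13.1498  15.4752  15.8489] ey [-11.9717 -10.1178  11.5861  12.2582] z 0.1179915371036693
cell body 857 ex [-13.7257 -12.8732  15.4172  16.1885] ey [-12.3799 -12.0405  12.0948  12.3204] z 0.0757174921254557
```

View pics/w12.png

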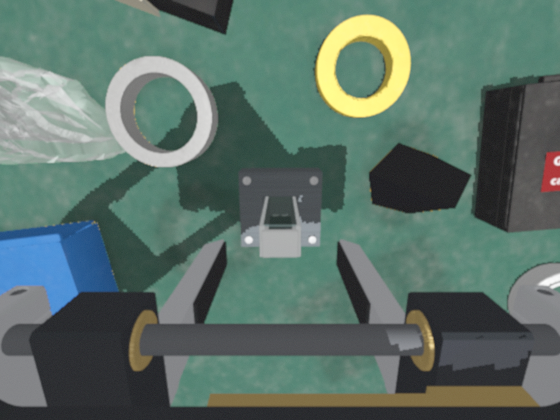

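The cell is centred to within 1 mm between the open fingers. I'll go down to grasp height and close.

Emit:
{"fn": "servo_tool", "kwargs": {
  "steps": [0,0.004,-0.0005,0,0,0,60,0,0.008,0,0,0,0,60,0,0.011,0,0,0,0,60,0,0.012,0,0,0,0,60,0,0.01,0,0,0,0,60,0,0.007,0,0,0,0,60,0,0.004,0,0,0,0,60,0,0.002,0,0,0,0,60,0,0,0,0,0,0,60]
}}

```text
time: 19.45
position: [0.4193, 0.2882, 0.2728]
tool_rot: [-1.102, 1.364, -1.364]
wrist_force: [0.3, 0.1, 0.7]
opening: 0.0718
```

Emit:
{"fn": "servo_tool", "kwargs": {
  "steps": [0,0,0,0,0,0,255,0,0,0,0,0,0,255,0,0,0,0,0,0,255,0,0,0,0,0,0,255,0,0,0,0,0,0,255,0,0,0,0,0,0,255,0,0,0,0,0,0,255,0,0,0,0,0,0,255],
  "grip_force": 20
}}

```text
time: 20.12
position: [0.4193, 0.2882, 0.2732]
tool_rot: [-1.101, 1.364, -1.364]
wrist_force: [-0.1, -0.5, 0.6]
opening: 0.0299
```

```bash
python3 - <<'E'
from h import *
from rig import *
np.set_printoptions(precision=4,suppress=True)
to([.4195,.2875,.273],-12.2)
c=calibration("wrist");p,d=grab_frame("wrist");cv2.imwrite(f"pics/w13.png",p[:,:,::-1]);np.savez("w13.npz",p=p,d=d,c=c)
E
```

```text
t 20.12 pos [0.4193 0.2882 0.2732] hd -12.16 y-axis [ 0.0001 -0.     -1.    ] F [-0.1 -0.5  0.6] op 0.0299 q [ 0.47  0.29  1.84 -0.    1.01  0.68]
shift mm [0.7 0.2 0.4]
turn wy 0.04
```

View pics/w13.png

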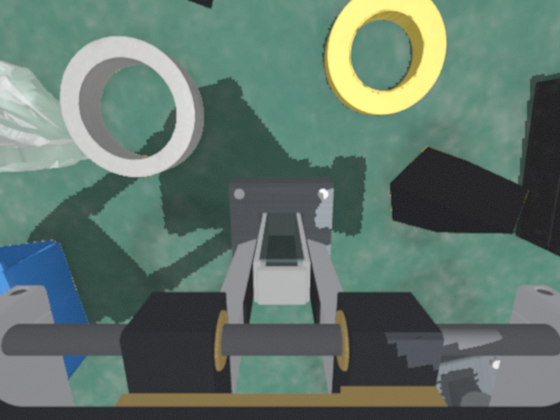

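Gripped at an opening of 29.9 mm, on the frosted faces. I'll settle the grip a moment, then lift.

Emit:
{"fn": "servo_tool", "kwargs": {
  "steps": [0,0,0,0,0,0,255,0,0,0,0,0,0,255,0,-0.003,0,0,0,0,255,0,-0.008,0,0,0,0,255,0,-0.014,0,0,0,0,255,0,-0.018,0,0,0,0,255,0,-0.018,0,0,0,0,255,0,-0.018,0,0,0,0,255,0,-0.016,0,0,0,0,255,0,-0.01,0,0,0,0,255],
  "grip_force": 25
}}

```text
time: 21.0
position: [0.4194, 0.2883, 0.3803]
tool_rot: [-1.098, 1.363, -1.364]
wrist_force: [-0.3, -0.4, -2.1]
opening: 0.03
```

Emit:
{"fn": "servo_tool", "kwargs": {
  "steps": [0,-0.005,0,0,0,0,255,0,0,0,0,0,0,255,0,0,0,0,-2,0,255,0,0,0,0,-4,0,255,0,0,0,0,-4.5,0,255,0,0,0,0,-3.5,0,255,0,0,0,0,-1.9,0,255,0,0,0,0,0,0,255]
}}

```text
time: 21.67
position: [0.4189, 0.2881, 0.3819]
tool_rot: [-1.242, 1.162, -1.16]
wrist_force: [-0.0, -0.4, -1.9]
opening: 0.0301
```

```bash
python3 - <<'E'
from h import *
from rig import *
np.set_printoptions(precision=4,suppress=True)
to([.566,.006,.383],3.7)
c=calibration("wrist");p,d=grab_frame("wrist");cv2.imwrite(f"pics/w14.png",p[:,:,::-1]);np.savez("w14.npz",p=p,d=d,c=c)
p,d=grab_frame("scene");cv2.imwrite("pics/s14.png",p[:,:,::-1])
E
```

```text
t 21.67 pos [0.4189 0.2881 0.3819] hd 3.77 y-axis [-0.0023 -0.0013 -1.    ] F [-0.  -0.4 -1.9] op 0.0301 q [ 0.47  0.19  1.68 -0.    1.27  0.4 ]
shift mm [291.1  -1.1 128.2]
turn wy 0.07
```

View pics/s14.png

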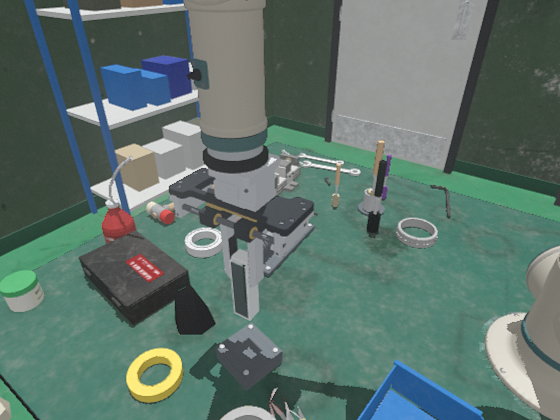

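Emit:
{"fn": "servo_tool", "kwargs": {
  "steps": [0.008,0,0.0035,0,0,0,255,0.018,0,0.008,0,0,0,255,0.027,0,0.012,0,0,0,255,0.031,0,0.0136,0,0,0,255,0.031,0,0.0136,0,0,0,255,0.031,0,0.0136,0,0,0,255,0.031,0,0.0136,0,0,0,255,0.031,0,0.0136,0,0,0,255,0.03,0,0.0132,0,0,0,255,0.025,0,0.011,0,0,0,255]
}}

```text
time: 22.6
position: [0.5527, 0.0305, 0.3829]
tool_rot: [-1.239, 1.162, -1.163]
wrist_force: [0.3, -0.1, -0.9]
opening: 0.0299
```

Emit:
{"fn": "servo_tool", "kwargs": {
  "steps": [0.016,0,0.007,0,0,0,255,0.009,0,0.004,0,0,0,255,0.003,0,0.0015,0,0,0,255,0,0,0,0,0,0,255,0,0,0,0,0,0,255,0,0,0,0,0,0,255]
}}

```text
time: 23.1
position: [0.5656, 0.0072, 0.3832]
tool_rot: [-1.24, 1.161, -1.16]
wrist_force: [0.0, 0.7, -1.6]
opening: 0.0296
```

```bash
python3 - <<'E'
from h import *
from rig import *
np.set_printoptions(precision=4,suppress=True)
to([.566,.006,.383],3.7)
for n in("wrist","scene","top"):
    c=calibration(n);p,d=grab_frame(n);cv2.imwrite(f"pics/{n}15.png",p[:,:,::-1]);np.savez(n+"15.npz",p=p,d=d,c=c)
to([.566,.006,.383],3.7)
a=cv2.imread("pics/wrist15.png")[140:320,200:360];b=cv2.imread("pics/scene15.png")[120:300,180:360];o=np.zeros((450,800,3),np.uint8);o[:450,:400]=cv2.resize(a,(400,450),interpolation=2);o[:400,400:]=cv2.resize(b,(400,400),interpolation=2);cv2.imwrite("pics/m15.png",o)
E
```

```text
t 23.10 pos [0.5656 0.0072 0.3832] hd 3.81 y-axis [-0.0005  0.0005 -1.    ] F [ 0.   0.7 -1.6] op 0.0296 q [-0.11  0.27  1.56  0.    1.31 -0.18]
shift mm [1.2 0.2 0.3]
turn wy 0.11
t 23.25 pos [0.5658 0.0072 0.3833] hd 3.82 y-axis [ 0.0001  0.0001 -1.    ] F [-0.6  0.4 -1. ] op 0.0296 q [-0.11  0.27  1.56  0.    1.31 -0.18]
shift mm [1.2 0.3 0.2]
turn wy 0.12
```

View pics/m15.png

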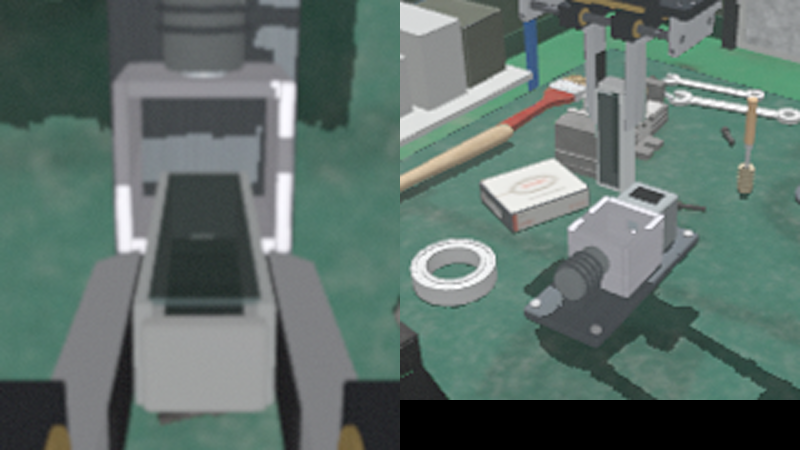

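View pics/top15.png

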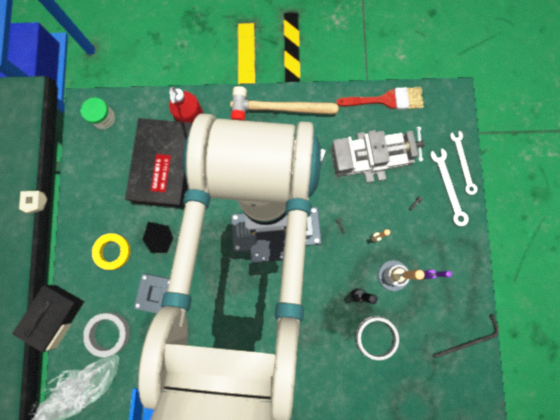

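The cell hangs upright above the well, clear panes facing ±y, along the beam. I'll measure the cell against the rim in the wrist view.

```bash
cat > rel.py <<'E'
from h import *
import sys
np.set_printoptions(precision=2,suppress=True)
def run(n,pos,hd,zb):
    p,d,c=load(n);W=cloud(d,c);H=np.radians(hd);ex=np.array([np.cos(H),np.sin(H)]);ey=np.array([-ex[1],ex[0]])
    q=np.stack([(W[...,:2]-pos[:2])@ex,(W[...,:2]-pos[:2])@ey],-1)*1000;Z=W[...,2]
    ok=np.zeros(Z.shape,bool);ok[100:330]=1
    rm=ok&(abs(Z-.072)<.003)&(abs(q)<60).all(-1)
    Q=q[rm]
    # outer edges and inner edges by rows
    print("rim n",len(Q),"ex",np.percentile(Q[:,0],[.5,99.5]),"ey",np.percentile(Q[:,1],[.5,99.5]))
    for lo,hi in((10,20),(20,28)):
        s=(Q[:,1]>lo)&(Q[:,1]<hi);a=Q[s][:,0]
        if s.sum()>10:
            l=a[a<0];r=a[a>0];print(" ey %d-%d"%(lo,hi),"left",l.min(),l.max(),"right",r.min(),r.max(),"ctr outer",(l.min()+r.max())/2,"inner",(l.max()+r.min())/2)
    s=(abs(Q[:,0])<20)&(Q[:,1]>20);
    if s.any():print(" far wall ey",Q[s][:,1].min(),Q[s][:,1].max(),"-> well ctr ey",(Q[s][:,1].min()+Q[s][:,1].max())/2-33)
    for a,b in zb:
        m=ok&(Z>a)&(Z<b)&(abs(q[...,0])<17)&(abs(q[...,1])<22);K=q[m]
        if len(K): print("cell z%.3f-%.3f"%(a,b),len(K),"ex",np.percentile(K[:,0],[1,99]),"mid",np.percentile(K[:,0],[1,99]).mean(),"front ey",np.percentile(K[:,1],[50,97]))
if __name__=="__main__":
    run("wrist15",np.array([.5658,.0072]),3.82,((.12,.135),(.135,.15),(.15,.17),(.17,.19),(.19,.21),(.21,.224),(.224,.235)))
E
python3 rel.py
```

```text
rim n 1244 ex [-34.2   37.47] ey [-36.46  34.5 ]
 ey 10-20 left -33.75301935165986 -28.458978762335278 right 31.502180513876958 37.62028425345965 ctr outer 1.9336324508998963 inner 1.5216008757708401
 ey 20-28 left -33.47409569590842 -28.257365154439277 right 31.611215108473484 37.48310569556734 ctr outer 2.004504999829461 inner 1.6769249770171033
 far wall ey 29.068013741461247 55.305522614315414 -> well ctr ey 9.186768177888332
cell z0.120-0.135 163 ex [-12.58  16.09] mid 1.755795132049606 front ey [11.4  11.82]
cell z0.135-0.150 209 ex [-12.9   16.14] mid 1.6197144381624318 front ey [11.43 11.86]
cell z0.150-0.170 360 ex [-12.81  16.2 ] mid 1.6915470596341047 front ey [11.49 11.91]
cell z0.170-0.190 662 ex [-15.45  16.08] mid 0.3168226316934746 front ey [11.37 11.93]
cell z0.190-0.210 750 ex [-16.64  16.17] mid -0.2370451179211237 front ey [11.47 12.02]
cell z0.210-0.224 965 ex [-16.49  16.56] mid 0.036132661163032154 front ey [10.91 11.98]
cell z0.224-0.235 2102 ex [-15.96  16.61] mid 0.3246828963202235 front ey [1.14 9.23]
```

In the same wrist view the rim centre is at (1.8, -1.0) mm and the cell axis at (1.7, -0.3) mm, with no tilt along z. I'll shift 1 mm towards -y and lower 94 mm in two stages.

Emit:
{"fn": "servo_tool", "kwargs": {
  "steps": [0.0005,0.004,0,0,0,0,255,0.0005,0.008,0,0,0,0,255,0,0.01,0,0,0,0,255,0,0.008,0,0,0,0,255,0,0.004,0,0,0,0,255,0,0.001,0,0,0,0,255,0,0,0,0,0,0,255,0,0,0,0,0,0,255]
}}

```text
time: 23.92
position: [0.5664, 0.0051, 0.3482]
tool_rot: [-1.239, 1.161, -1.161]
wrist_force: [0.3, -0.4, -0.5]
opening: 0.0301
```

```bash
python3 - <<'E'
from rel import *
from rig import *
to([.566,.006,.289],3.7)
s=sense();c=calibration("wrist");p,d=grab_frame("wrist");np.savez("w16.npz",p=p,d=d,c=c)
run("w16",s['position'],3.8,((.09,.1),(.1,.12),(.12,.15),(.15,.17)))
W=cloud(d,c);m=np.zeros(d.shape,bool);m[100:330]=1
m&=(abs(W[...,0]-s['position'][0]-.0017)<.008)&(abs(W[...,1]-s['position'][1])<.009)&(W[...,2]>.15);print("stopper top z",np.percentile(W[m][:,2],[50,90])*1000,m.sum())
m=(abs(W[...,0]-s['position'][0]-.0017)<.01)&(abs(W[...,1]-s['position'][1]-.0115)<.002)&(W[...,2]>.075);print("lowest cell z",np.sort(W[m][:,2])[:8]*1000)
E
```

```text
t 23.92 pos [0.57 0.01 0.35] hd 3.73 y-axis [ 0. -0. -1.] F [ 0.3 -0.4 -0.5] op 0.0301 q [-0.11  0.3   1.62 -0.    1.23 -0.18]
shift mm [-0.9 59.2 -0.4]
turn wy 0.03
rim n 1461 ex [-34.7   36.95] ey [-24.5   36.85]
 ey 10-20 left -35.06613477135699 -28.800250065404974 right 31.164117043834995 36.786170641592925 ctr outer 0.8600179351179662 inner 1.1819334892150106
 ey 20-28 left -34.48124023650638 -28.877678406887025 right 31.035788797392875 36.47799479535848 ctr outer 0.9983772794260481 inner 1.0790551952529253
 far wall ey 30.546515693305775 57.14453694781155 -> well ctr ey 10.845526320558662
cell z0.090-0.100 129 ex [-12.27  16.56] mid 2.145332065573905 front ey [11.27 11.63]
cell z0.100-0.120 290 ex [-12.33  16.71] mid 2.191692127427584 front ey [11.27 11.68]
cell z0.120-0.150 795 ex [-12.61  16.43] mid 1.9125554010041634 front ey [11.22 11.72]
cell z0.150-0.170 686 ex [-16.63  16.46] mid -0.08555325167871253 front ey [11.3  11.84]
stopper top z [193.28 194.02] 1035
lowest cell z [84.24 84.53 84.63 84.68 84.86 84.91 84.91 84.99]
```

Emit:
{"fn": "servo_tool", "kwargs": {
  "steps": [-0.0005,0.003,-0.0005,0,0,0,255,-0.0005,0.006,-0.0005,0,0,0,255,0,0.009,0,0,0,0,255,0,0.011,0,0,0,0,255,0,0.011,0,0,0,0,255,0,0.009,0,0,0,0,255,0,0.006,0,0,0,0,255,0,0.003,0,0,0,0,255,0,0.001,0,0,0,0,255,0,0,0,0,0,0,255]
}}

```text
time: 24.8
position: [0.5653, 0.0061, 0.289]
tool_rot: [-1.239, 1.161, -1.161]
wrist_force: [-0.2, -0.2, -0.9]
opening: 0.0298
```

Emit:
{"fn": "servo_tool", "kwargs": {
  "steps": [0,0,0,0,0,0,255,0,0,0,0,0,0,255,0,0,0,0,0,0,255,0,0,0,0,0,0,255]
}}

```text
time: 25.13
position: [0.5653, 0.0061, 0.2895]
tool_rot: [-1.239, 1.16, -1.162]
wrist_force: [0.1, -0.1, -0.6]
opening: 0.0299
```

```bash
python3 - <<'E'
from rel import *
from rig import *
s=sense();print(np.round(s['position'],4).tolist());to([.566,.006,.289],3.7)
for n in("wrist","scene"):
    c=calibration(n);p,d=grab_frame(n);cv2.imwrite(f"pics/{n}17.png",p[:,:,::-1]);np.savez(n+"17.npz",p=p,d=d,c=c)
p,d,c=load("wrist17");run("wrist17",s['position'],3.75,((.075,.085),(.085,.1),(.1,.12)))
W=cloud(d,c);m=np.zeros(d.shape,bool);m[100:330]=1
m&=(abs(W[...,0]-s['position'][0]-.0017)<.008)&(abs(W[...,1]-s['position'][1])<.009)&(W[...,2]>.1);print("stopper top z",np.percentile(W[m][:,2],[50,90])*1000,m.sum())
a=cv2.imread("pics/wrist17.png")[140:320,200:360];b=cv2.imread("pics/scene17.png")[120:300,180:360];o=np.zeros((450,800,3),np.uint8);o[:450,:400]=cv2.resize(a,(400,450),interpolation=2);o[:400,400:]=cv2.resize(b,(400,400),interpolation=2);cv2.imwrite("pics/m17.png",o)
E
```

```text
[0.5653, 0.0061, 0.2895]
t 25.13 pos [0.57 0.01 0.29] hd 3.74 y-axis [ 0. -0. -1.] F [ 0.1 -0.1 -0.6] op 0.0299 q [-0.11  0.35  1.7  -0.    1.09 -0.18]
shift mm [0.2 0.6 0.7]
turn wy 0.04
rim n 2586 ex [-33.81  37.72] ey [-59.85  35.91]
 ey 10-20 left -33.9939578316674 -0.18652782709187146 right 0.4830875224696562 38.294502356728216 ctr outer 2.1502722625304074 inner 0.14827984768889235
 ey 20-28 left -33.610460589501805 -27.81576799650653 right 31.86360359453497 38.05435014670989 ctr outer 2.221944778604044 inner 2.023917799014219
 far wall ey 29.710672177301934 56.15093873618523 -> well ctr ey 9.930805456743585
cell z0.075-0.085 318 ex [-12.22  16.37] mid 2.0714916595017154 front ey [11.13 11.62]
cell z0.085-0.100 497 ex [-16.31  16.61] mid 0.14636602022786072 front ey [11.19 11.63]
cell z0.100-0.120 804 ex [-16.66  16.55] mid -0.05440073079893182 front ey [11.28 11.82]
stopper top z [134.61 135.35] 1038
```

View pics/m17.png

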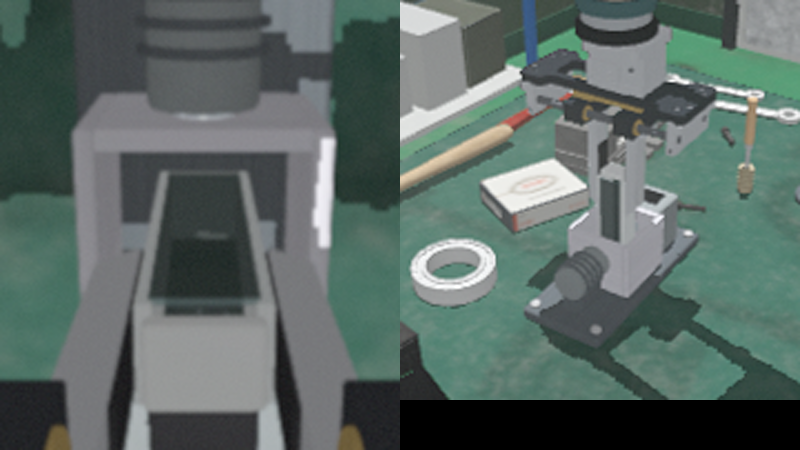

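The final check shows the cell axis within about 0.5 mm of the well centre, heading 3.74° against the gauge's 3.75°. The stopper top is at z 0.1346–0.135 (nominal 0.134), so the underside is about 12.5 mm above the floor, and there is no contact force. I'm handing in.

```bash
python3 - <<'E'
from rig import *
print(finish_job()); s=sense(); print(s['time'],s['position'],s['wrist_force'],s['opening'])
E
```

```text
the job is handed in; nothing more can be done
None
the job is handed in; nothing more can be done
```

The job is handed in after about 25 s of robot time (limit 67 s), with the gripper still holding the cell in the well.

- **Brush:** I took the large light-wood brush from its cup and ran it down and up in the well. It went from about 3–5 mm above the floor to about 8 mm below the rim, twice up and down, and nothing showed on the wrist force. I then put it back in its cup; pictures taken after the release show it upright.
- **Cell:** It is gripped on the frosted faces only, with 25 N and an opening of 29.9 mm.
    - **Centring and height:** the last wrist-camera check put the cell axis within about 0.5 mm of the well centre. The underside is about 12.5 mm above the floor (12 mm asked).
    - **Angle and tilt:** the heading is 3.74° against 3.75° measured for the gauge, and I saw no tilt.
    - **Contact:** the wrist force was below 1 N, so nothing is touching. By design the fingertips are about 18 mm above the rim.
- **Disagreements:** the wrist camera reads about 2 mm high along the jaw direction, seen on the gripped brush. I therefore centred the cell by comparing cell and rim in the same view. The top and wrist views differed by up to about 1.6 mm on the well's x position, and the wrist view read the gauge's angle as 3.2–3.4°.
- **Bystanders:** I never went near the bearing or the carton. In the last scene picture they look as they did, but I did not measure them again.

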